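Poke a faced weld boss up out of its grinding nest and tray it

ROBOT

A 6-joint arm with a two-finger parallel gripper is mounted at the origin on the work surface. World frame = base frame: x ahead of the robot, y to its left, z up, the work surface at z = 0. Lengths are in mm, angles in rad, forces in N, time in s.
With the tool pointing down it reaches from about 350 to 850 mm from the base axis. Payload 8.1 kg.
Tool frame: the origin (TCP) lies midway between the tips of the shut fingers; the grasp point (between the pads) lies 19 mm behind it; z points along the fingers, y is the direction in which the jaws open and shut (so a half turn about z gives the same grasp; the last joint's range is limited). The gripper opens to 85 mm and grips with 20 to 120 N. Pads are 22 mm wide; open, the fingers measure 114 mm over their backs; the gripper's body (76 mm by 85 mm) begins 54 mm behind the grasp point. The pads swing forward as they close: fully open they stand 13 mm farther back than shut.
Start: joints at [1.205, 0.13, 1.488, -0, 1.523, -0.085], TCP at [166.253, 576.511, 197.492] pointing down, gripper open.
Joint ranges: [-2.96, 2.96], [-0.89, 2.26], [0.02, 2.5], [-1.34, 4.48], [0, 2.73], [-2.66, 2.66]. Speed limits (rad/s): [2.39, 2.39, 2.79, 3.14, 3.14, 3.14].

INTERFACE

Orientations are given as a unit quaternion [w, x, y, z].
In Python, from bench import manip, capture, camera_info gives the robot as it stands.
- The arm moves only by the shell command python3 -m inch 'ROWS' [FORCE]. ROWS is JSON, a list of rows, each a list of 3 entries, a list of its own where there are three numbers: the shift along the tool's x, y, z in mm, then the turn, a rotation vector about the tool's x, y, z in rad, then the opening, from 0 (shut) to 1 (fully open). A call has 1 to 5 rows; each row shifts and turns the commanded pose from where the row before left it, along the tool's axes as they then stand; what a row does not reach is not made up. A row lasts 1/12 s, in which the tool goes at most 41.7 mm and 7.16 degrees, less where a joint would pass 70% of its speed; a pose out of reach is approached as far as the arm can. A call with a gripper value outside its range is refused whole. The fingers move at their own pace and stop on an object; FORCE is the grip in N (left out, the last holds). Time passes only in rows, so rows that do not move let the fingers close. It gives the time, the measured TCP pose, the force and the opening at its end, in the units of the state.
- manip.read_state(): the state, without advancing time (a new reading comes with each control period).
- capture(name): name is "side" or "top" or "wrist"; returns the picture (480x640x3 uint8, red, green, blue); there is no depth.
- camera_info(name): a dict with "camera_matrix" (3x3 intrinsics, pixels), "dist_coeffs" ([k1, k2, p1, p2, k3] as OpenCV has them; the pictures are not rectified), "R" (3x3) and "t" (3): a world point X has camera coordinates R X + t. Camera axes: x right, y down, z forward; pixel columns grow to the right and rows downward; lengths in mm; the calibration is good to about 2 mm. A picture is of the moment at which its call begins: read the wrist's pose just before it. camera_info takes no time and is no camera call; for the wrist camera it gives the pose at the moment of the call.
- manip.job_done(): hands the job in, once; it reports no verdict.
The state is a dict: "t": time; "qpos": joint angles; "dq": joint speeds; "effort": joint torques, N m; "eef_pos": TCP position; "eef_rot": TCP orientation; "force": force on the tool from outside, world axes, zero at the start; "torque": the same for the moment, N m; "opening": finger opening in mm.
Only numpy, scipy, OpenCV 4.12 (cv2) and the standard library are available. Lean on these libraries where they do the work, as an engineer would, in place of code of your own. Each camera call takes 0.05 s, during which the arm holds its last target.

TASK

The round weld boss sits flush and gripped in the raised grinding nest. With the L-shaped poker, reach under the nest plate and poke the boss up through the access hole until it stands about 12 mm proud; then stand the poker back on its foot on the bench, well clear of the nest, and let it go. Then take the boss out and set it down flat in the sheet-metal tray without dropping it; leave the angle grinder, the flap disc and the brackets where they are.

Things in the scene. Friction and masses are not known exactly. Their poses are not given: they have to be found in the camera images.
- nest: Grinding nest, fixed to the bench: a level dark steel plate 120 x 120 mm, 28 mm thick, on four corner stand-offs; underside 55 mm, top 83 mm above the bench. Origin: on the bench under its centre; x, y parallel to its sides. The stand-offs (14 mm dia, feet 24 mm) are at x, y = +-50 mm: all four sides are open underneath, 76 mm wide between the feet.
- nest_recess (a point): Centre of the floor of the nest's round recess (41.5 mm dia, 20 mm deep from the top), 63 mm above the bench; axes as the nest. A 26 mm access hole goes on down through the 8 mm floor, on the same axis. Four spring plungers in the wall, 5 mm below the top, grip the boss: it stays at the height it is pushed to (up to about 15 mm up); moving it takes 4 to 10 N.
- boss_center (a point): Weld boss: plain steel cylinder 40 mm dia, 20 mm high, about 0.19 kg, with a 10 mm blind bore in its top face (the underside is solid and flat). At the start it sits right down in the nest's recess, its top flush with the plate, so it cannot be gripped. This point is its centre, half-way up (73 mm above the bench at the start); z is its axis.
- poker_grip (a point): Poker, steel, 0.42 kg, standing loose on its flat foot (145 x 36 x 8 mm): a square-tube handle 25 x 25 mm, top 128 mm above the foot's underside, and a pin at the other end. x: along the foot from handle to pin; z up. Point: on the handle's axis, 98 mm above the foot's underside. The foot reaches 30 mm behind and 115 mm ahead (+x) of the handle's axis.
- poker_pin (a point): Centre of the flat top of the poker's upright round pin (14 mm dia): 40 mm above the foot's underside, 100 mm ahead (+x) of the handle's axis; same axes as poker_grip.
- tray: Open sheet-metal tray, fixed to the bench, 160 x 120 mm (x by y), 35 mm high, walls and floor 3 mm thick, empty. Origin: centre of its underside, on the bench.
- grinder: Bystander: generic angle grinder lying on the bench beyond the nest, about 290 mm long along its -y, 70 mm high (disc to 126 mm, side handle upright to 172 mm). Origin: on the bench below its gear head.
- flap_disc: Bystander: flap disc, 115 mm dia, 10 mm thick, lying flat beyond the nest. Origin: centre of its underside.
- brackets: Bystander: two cut steel bracket plates, 100 x 70 x 6 mm each, one on the other, lying on the far left of the nest. Origin: centre of the underside.
Things that resemble listed ones, but are neither listed nor needed, are in the scene too. There is more than one size of the nest; the one meant has the size given above.

How it is judged (in metres and radians):
On the way, in this order (a step that is already met when the one before it is completed fails the run):
1. The poker's pin has come up through the access hole and pushed the boss at least 7 mm up out of the recess, with no finger touching the boss (z of boss_center in the frame of nest above 0.08 m and z of poker_pin in the frame of nest above 0.066 m and horizontal distance between poker_pin and nest below 0.01 m and contact force between boss and the fingers below 0.1 N), for 0.1 s.
2. The poker stands released on the bench, upright and clear of the nest, while the boss still stands proud in the nest (height (world z) of poker_grip below 0.104 m and angle between poker_grip's own z axis and vertical below 0.1 rad and horizontal distance between each of poker_pin, poker_grip and nest above 0.08 m and contact force between poker and the fingers below 0.1 N and z of boss_center in the frame of nest above 0.078 m and horizontal distance between boss_center and nest below 0.06 m), for 0.1 s.
At the end, for the whole second after the job is handed in: The boss lies flat (either end up, within 0.15 rad) on the tray's floor inside its walls, at rest; the poker stands upright on its foot on the bench (within 0.1 rad, foot within 6 mm of the bench), at rest, its pin and handle each more than 80 mm from the nest's centre (x of boss_center in the frame of tray between -0.062 and 0.062 m and y of boss_center in the frame of tray between -0.042 and 0.042 m and height (world z) of boss_center below 0.018 m and angle between the z axis of boss_center and the z axis of tray, either way round below 0.15 rad and linear speed of each of boss, poker below 0.02 m/s and height (world z) of poker_grip below 0.104 m and angle between poker_grip's own z axis and vertical below 0.1 rad and horizontal distance between each of poker_pin, poker_grip and nest above 0.08 m); the robot touches nothing.
It fails at once if the boss is dropped (moves faster than 0.7 m/s while no finger holds it, as after a fall of about 25 mm) (linear speed of boss above 0.7 m/s and contact force between boss and the fingers below 0.05 N).
It fails at once if the poker falls over (angle between poker_grip's own z axis and vertical above 0.6 rad).
It fails at once if the grinder, the flap disc or the brackets are moved more than 20 mm (distance of any of grinder, flap_disc, brackets from where it was at the start of the episode above 0.02 m).
It also fails if it takes over 66 s, if anything falls off the work surface, if the arm or the gripper's body presses on something with over 40 N, if the wrist force passes 120 N, or if a joint passes its speed limit or range.

## Working session

There is one attempt and no reset: what is moved stays moved. The work goes in short steps, Python scripts to look and compute and a shell command to move; the robot and the scene stay as the last step left them, time stands still between calls to the robot, and variables do not carry over. Pictures are saved under pics/ and viewed, and the job is handed in when it is done.

```bash
ls; mkdir -p pics
python3 - <<'E'
from bench import manip,capture,camera_info
import cv2,numpy as np
s=manip.read_state(); print(s)
for n in ["side","top","wrist"]:
    c=camera_info(n); print(n,np.round(c["camera_matrix"],1).tolist(),np.round(c["dist_coeffs"],4).tolist(),np.round(c["R"],3).tolist(),np.round(c["t"],1).tolist())
    cv2.imwrite(f"pics/{n}0.png",capture(n)[:,:,::-1])
E
```

```text
pics
{'t': 0.0, 'qpos': array([ 1.20464746e+00,  1.31162787e-01,  1.48928862e+00,  4.69392385e-06,
        1.52299505e+00, -8.54160143e-02]), 'dq': array([ 4.74021543e-04, -8.36868941e-05,  1.23231715e-03,  4.70973718e-05,
        2.22293206e-05, -4.30850890e-04]), 'effort': array([ 2.19685317e-03, -5.69389093e+01, -5.00555205e+01, -2.36583146e-04,
        1.45594400e-02,  2.39296092e-06]), 'eef_pos': array([166.00123149, 575.94015055, 196.438392  ]), 'eef_rot': array([-2.09789384e-04,  1.39906001e-01,  9.90164356e-01, -9.02852034e-04]), 'force': array([-0.7893205 , -0.00538267, -0.23567963]), 'torque': array([-0.03299801, -0.00734428,  0.0034082 ]), 'opening': 85.13514673911925}
side [[575.0, 0.0, 321.0], [0.0, 575.0, 234.3], [0.0, 0.0, 1.0]] [-0.0145, 0.0, 0.0, 0.0, 0.0] [[-0.943, -0.332, -0.013], [-0.247, 0.727, -0.641], [0.222, -0.601, -0.768]] [512.0, 191.4, 1044.4]
top [[606.0, 0.0, 315.4], [0.0, 606.0, 239.1], [0.0, 0.0, 1.0]] [0.0071, 0.0, 0.0, 0.0, 0.0] [[-0.027, -1.0, -0.001], [-0.987, 0.027, -0.156], [0.156, -0.004, -0.988]] [25.7, 544.3, 1184.5]
wrist [[336.8, 0.0, 319.8], [0.0, 336.8, 237.1], [0.0, 0.0, 1.0]] [-0.0604, 0.0, 0.0, 0.0, 0.0] [[0.277, 0.961, -0.002], [0.911, -0.262, 0.32], [0.307, -0.09, -0.947]] [-600.2, -40.9, 380.1]
```

View pics/side0.png

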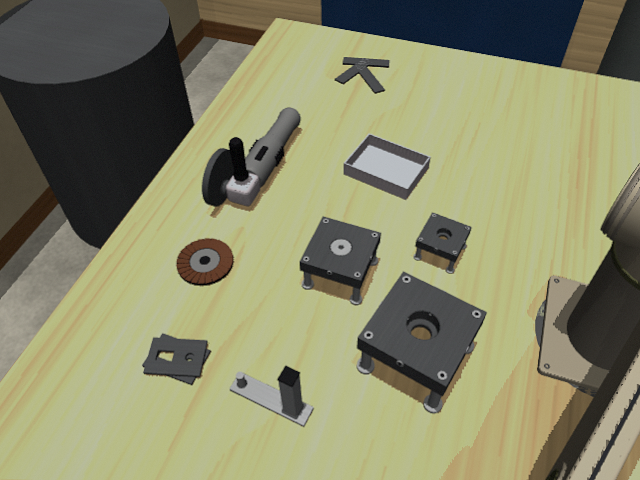

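View pics/top0.png

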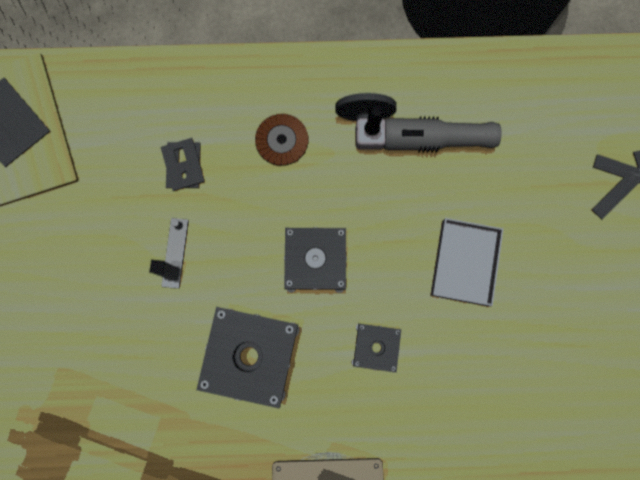

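View pics/wrist0.png

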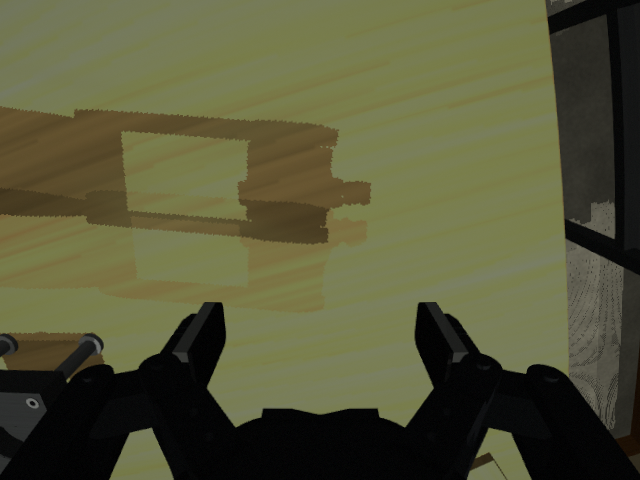

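The pictures show the nest with the boss at top-view (315,258), the poker at (175,255) with its pin end at (179,225), and the tray at (467,262). I'll enlarge these areas for precise readings.

Run:
```python
import cv2
t=cv2.imread("pics/top0.png"); s=cv2.imread("pics/side0.png")
def crop(im,x0,y0,w,h,k,name):
    cv2.imwrite(name,cv2.resize(im[y0:y0+h,x0:x0+w],None,fx=k,fy=k,interpolation=cv2.INTER_CUBIC))
crop(t,140,205,60,90,6,"pics/t_poker.png")
crop(t,275,218,80,80,7,"pics/t_nest.png")
crop(t,420,210,100,100,6,"pics/t_tray.png")
crop(s,220,355,100,75,8,"pics/s_poker.png")
crop(s,290,205,100,100,6,"pics/s_nest.png")
```

```text
(no output)
```

View pics/t_poker.png

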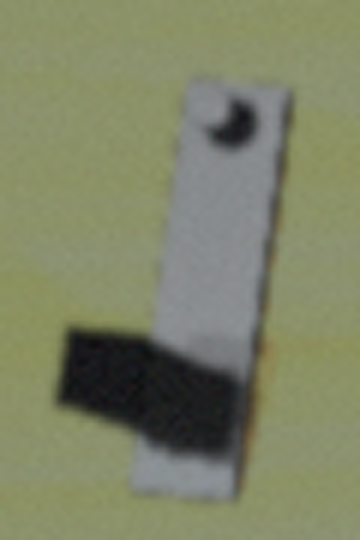

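View pics/t_nest.png

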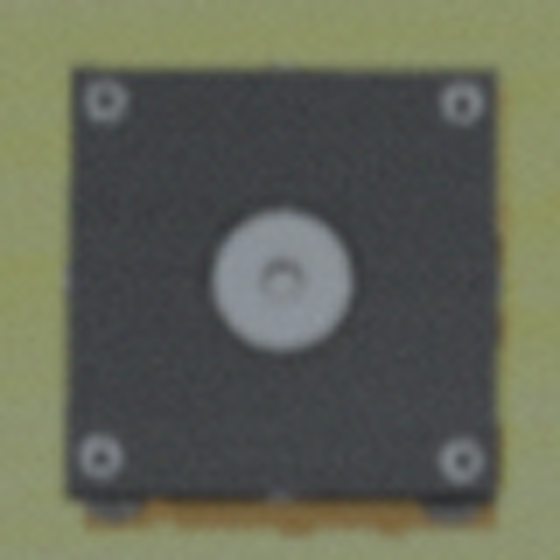

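View pics/t_tray.png

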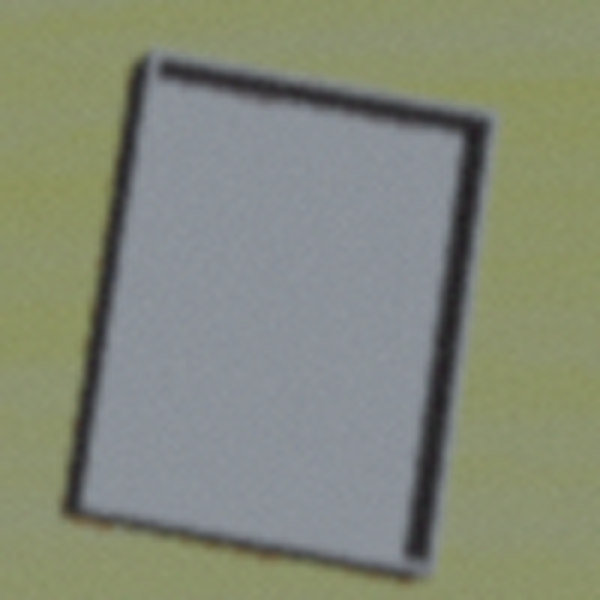

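View pics/s_poker.png

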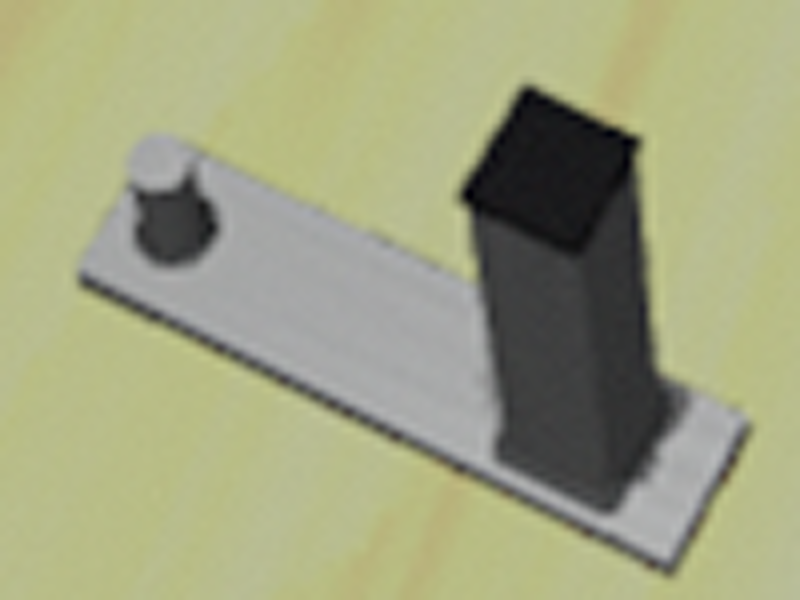

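View pics/s_nest.png

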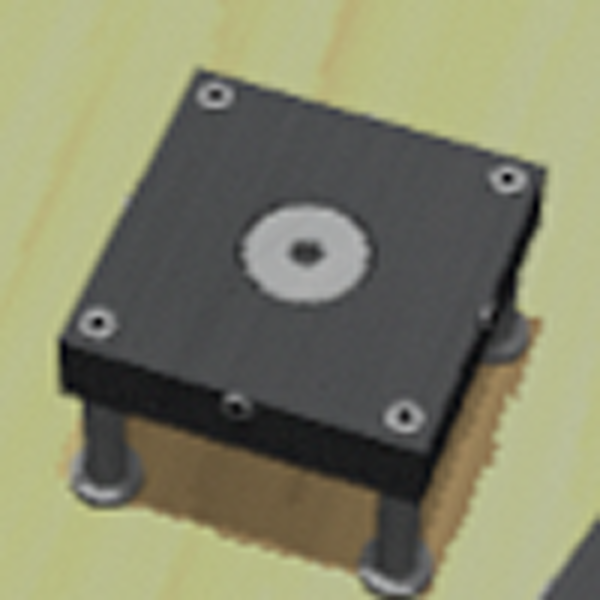

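Readings: poker foot top corners, pin top and handle top in the side and top crops; nest screws and boss in both; tray rim corners. Now I'll convert them.

```bash
cat > h.py <<'E'
import numpy as np,cv2
from bench import manip,capture,camera_info
def ray(n,uv,ci=None):
    c=ci or camera_info(n)
    K=np.array(c["camera_matrix"]);d=np.array(c["dist_coeffs"],float);R=np.array(c["R"]);t=np.array(c["t"])
    p=cv2.undistortPoints(np.array(uv,float).reshape(-1,1,2),K,d).reshape(-1,2)
    D=np.c_[p,np.ones(len(p))]@R; C=-R.T@t
    return C,D
def onz(n,uv,z,ci=None):
    C,D=ray(n,uv,ci); return C+D*((z-C[2])/D[:,2])[:,None]
def unc(pts,x0,y0,k): return (np.array(pts,float)+.5)/k-.5+np.array([x0,y0])
def proj(n,X,ci=None):
    c=ci or camera_info(n)
    R=np.array(c["R"]);t=np.array(c["t"])
    return cv2.projectPoints(np.array(X,float).reshape(-1,3),cv2.Rodrigues(R)[0],t,np.array(c["camera_matrix"]),np.array(c["dist_coeffs"],float))[0].reshape(-1,2)
E
python3 - <<'E'
from h import *
np.set_printoptions(precision=1,suppress=True)
print("nest screws top\n",onz("top",unc([(106,101),(462,104),(101,457),(461,460)],275,218,7),83)[:,:2])
print("boss top",onz("top",unc([(283,281)],275,218,7),83))
print("nest corners",onz("top",unc([(75,70),(495,72),(495,497),(68,497)],275,218,7),83)[:,:2])
print("nest side screws",onz("side",unc([(215,95),(508,179),(405,416),(97,322)],290,205,6),83)[:,:2])
print("boss side",onz("side",unc([(306,253)],290,205,6),83))
print("poker foot top",onz("top",unc([(192,78),(292,92),(238,497),(132,490)],140,205,6),8)[:,:2])
print("pin top",onz("top",unc([(212,103)],140,205,6),40)[:,:2])
print("handle top",onz("top",unc([(70,328),(152,345),(140,432),(58,402)],140,205,6),128)[:,:2])
print("side foot",onz("side",unc([(82,275),(670,568),(750,428)],220,355,8),8)[:,:2])
print("side handle top",onz("side",unc([(527,87),(638,142),(577,250),(465,197)],220,355,8),128)[:,:2])
print("side pin",onz("side",unc([(163,163)],220,355,8),40)[:,:2])
print("tray",onz("top",unc([(150,52),(492,115),(428,575),(66,512)],420,210,6),35)[:,:2])
E
```

```text
nest screws top
 [[554.   61. ]
 [550.4 -38.7]
 [454.2  64.4]
 [450.6 -35. ]]
boss top [[501.8  12.8  83. ]]
nest corners [[563.   69.5]
 [559.2 -48.2]
 [440.1 -44.1]
 [443.4  73.8]]
nest side screws [[547.1 -41.5]
 [446.7 -37.9]
 [450.4  62. ]
 [551.1  58.5]]
boss side [[498.4  11.7  83. ]]
poker foot top [[604.2 310.6]
 [598.2 275.7]
 [457.4 293.4]
 [460.8 329.7]]
pin top [[588.9 296.2]]
handle top [[501.6 319.4]
 [495.6 293.8]
 [468.4 297.2]
 [478.5 322.8]]
side foot [[598.6 311.8]
 [457.1 330.5]
 [451.8 297. ]]
side handle top [[495.3 294. ]
 [471.2 297.8]
 [474.2 322. ]
 [498.  319. ]]
side pin [[582.8 295.4]]
tray [[ 582.  -254.8]
 [ 557.1 -369.7]
 [ 402.1 -336.7]
 [ 426.3 -217.3]]
```

```bash
python3 -m inch '[[[-31.8,-14,0],[0,0,0],1],[[-31.8,-14,0],[0,0,0],1],[[-31.8,-14,0],[0,0,0],1],[[-31.8,-14,0],[0,0,0],1],[[-31.8,-14,0],[0,0,0],1]]'
python3 -m inch '[[[-31.8,-14,0],[0,0,0],1],[[-31.8,-14,0],[0,0,0],1],[[-31.8,-14,0],[0,0,0],1],[[-31.8,-14,0],[0,0,0],1]]'
cat > d.py <<'E'
# usage: d.py X Y Z theta : remaining shift in tool axes
import sys,numpy as np
from bench import manip
from scipy.spatial.transform import Rotation as Ro
X,Y,Z,th=map(float,sys.argv[1:5])
s=manip.read_state(); q=s["eef_rot"]; R=Ro.from_quat([q[1],q[2],q[3],q[0]])
M=R.as_matrix()
T=np.c_[[-np.sin(th),np.cos(th),0],[np.cos(th),np.sin(th),0],[0,0,-1]]
rv=Ro.from_matrix(M.T@T).as_rotvec()
print("t %.2f pos"%s["t"],np.round(s["eef_pos"],1),"th %.3f"%np.arctan2(M[1,1],M[0,1]),"shift",np.round(M.T@(np.array([X,Y,Z])-s["eef_pos"]),1),"turn",np.round(rv,3),"F",np.round(s["force"],1),"open %.1f"%s["opening"])
E
python3 d.py 485.5 308.4 197 1.443
```

```text
t: 0.57
eef_pos: [300.4, 463.9, 197.2]
eef_rot: [-0.0, 0.14, 0.99, -0.0]
force: [0.0, 0.5, 0.5]
opening: 85.1
t: 0.9
eef_pos: [407.2, 374.7, 197.3]
eef_rot: [-0.0, 0.14, 0.99, -0.0]
force: [0.4, 1.0, -0.0]
opening: 85.6
t 0.90 pos [407.2 374.7 197.3] th 1.290 shift [-93.6 -42.    0.3] turn [-0.    -0.    -0.153] F [ 0.4  1.  -0. ] open 85.6
```

```bash
python3 -m inch '[[[-27,-12,0],[0,0,0],1],[[-27,-12,0],[0,0,0],1],[[0,0,0],[0,0,-0.08],1],[[0,0,0],[0,0,-0.073],1],[[0,0,0],[0,0,0],1]]'
python3 - <<'E'
from h import *
cv2.imwrite("pics/w1.png",capture("wrist")[:,:,::-1])
E
python3 d.py 485.5 308.4 197 1.443
```

```text
t: 1.32
eef_pos: [451.9, 337.4, 197.0]
eef_rot: [-0.0, 0.063, 0.998, -0.0]
force: [-0.1, -0.0, -0.5]
opening: 85.2
t 1.37 pos [451.6 337.8 197.1] th 1.441 shift [-37.4 -24.7   0.1] turn [-0.    -0.001 -0.002] F [-1.1  0.5  0. ] open 85.5
```

View pics/w1.png

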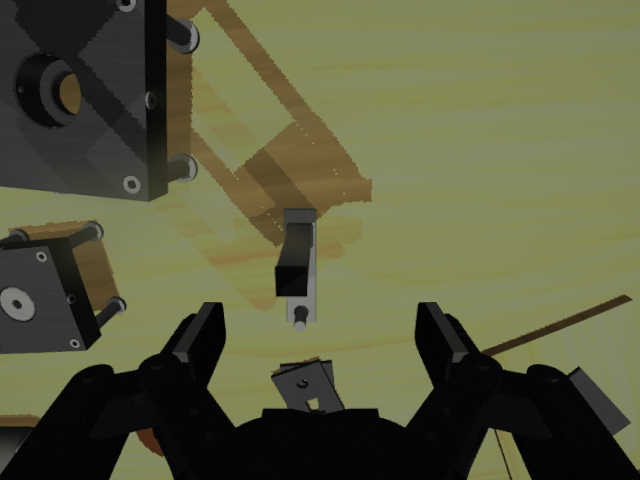

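Run:
```python
import cv2
t=cv2.imread("pics/w1.png")
cv2.imwrite("pics/w1a.png",cv2.resize(t[195:345,255:345],None,fx=4,fy=4,interpolation=cv2.INTER_CUBIC))
cv2.imwrite("pics/w1b.png",cv2.resize(t[210:370,0:140],None,fx=3.5,fy=3.5,interpolation=cv2.INTER_CUBIC))
```

```text
(no output)
```

View pics/w1a.png

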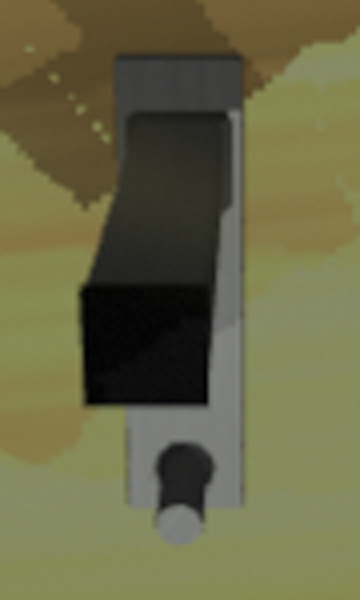

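View pics/w1b.png

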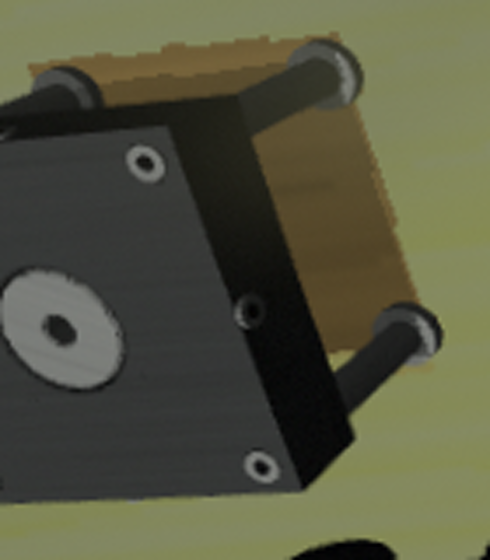

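Run:
```python
from h import *
np.set_printoptions(precision=1,suppress=True)
h=onz("wrist",unc([(80,287),(210,285),(207,405),(86,405)],255,195,4),128); print("handle",h[:,:2],h.mean(0))
print("pin",onz("wrist",unc([(180,525)],255,195,4),40))
print("foot",onz("wrist",unc([(116,56),(243,56)],255,195,4),8)[:,:2])
print("nest",onz("wrist",unc([(145,163),(262,467),(63,329)],0,210,3.5),83)[:,:2])
```

```text
handle [[471.1 300.3]
 [474.  325.9]
 [500.3 321.5]
 [497.1 296.9]] [485.6 311.1 128. ]
pin [[584.7 298.1  40. ]]
foot [[453.2 298. ]
 [457.8 333. ]]
nest [[451.1  65.9]
 [551.   62.3]
 [498.4  16.7]]
```

```bash
python3 d.py 485.6 309.7 79 1.443
python3 -m inch '[[[-18.5,-11.5,0],[0,0,0],1],[[-18.5,-11.5,0],[0,0,0],1],[[0,0,0],[0,0,0],1],[[0,0,0],[0,0,0],1]]'
python3 d.py 485.6 309.7 79 1.443
```

```text
t 1.37 pos [451.6 337.8 197.1] th 1.441 shift [-37.4 -23.4 118.1] turn [-0.    -0.001 -0.002] F [-1.1  0.5  0. ] open 85.5
t: 1.7
eef_pos: [485.4, 310.3, 197.2]
eef_rot: [-0.0, 0.065, 0.998, -0.0]
force: [0.7, 0.1, -0.4]
opening: 85.6
t 1.70 pos [485.4 310.3 197.2] th 1.440 shift [ -0.3  -0.6 118.2] turn [-0.    -0.    -0.003] F [ 0.7  0.1 -0.4] open 85.6
```

```bash
python3 -m inch '[[[-0.3,-0.5,29],[0,0,-0.003],1],[[0,0,30],[0,0,0],1],[[0,0,30],[0,0,0],1],[[0,0,20],[0,0,0],1],[[0,0,9],[0,0,0],1]]' 60
python3 -m inch '[[[0,0,0],[0,0,0],0.5],[[0,0,0],[0,0,0],0.3],[[0,0,0],[0,0,0],0.15],[[0,0,0],[0,0,0],0.15],[[0,0,0],[0,0,0],0.15]]' 60
python3 d.py 485.6 309.5 79 1.443
```

```text
t: 2.12
eef_pos: [482.3, 309.7, 75.5]
eef_rot: [-0.003, 0.063, 0.998, -0.001]
force: [-0.3, -1.0, -0.5]
opening: 85.9
t: 2.53
eef_pos: [486.7, 310.7, 81.4]
eef_rot: [0.001, 0.062, 0.998, 0.001]
force: [0.6, -0.3, 0.0]
opening: 25.3
t 2.53 pos [486.7 310.7  81.4] th 1.446 shift [ 0.9 -1.3  2.4] turn [0.002 0.002 0.003] F [ 0.6 -0.3  0. ] open 25.3
```

Now squeeze harder, let it settle, and lift slightly.

```bash
python3 -m inch '[[[0,0,0],[0,0,0],0],[[0,0,0],[0,0,0],0],[[0,0,0],[0,0,0],0],[[0,0,0],[0,0,0],0]]' 120
python3 d.py 485.6 309.5 79 1.443
python3 -m inch '[[[0,0,-7],[0,0,0],0],[[0,0,0],[0,0,0],0],[[0,0,0],[0,0,0],0],[[0,0,0],[0,0,0],0]]' 120
python3 d.py 485.6 309.5 79 1.443
python3 - <<'E'
from h import *
cv2.imwrite("pics/w2.png",capture("wrist")[:,:,::-1])
im=capture("side")[:,:,::-1];cv2.imwrite("pics/s2.png",cv2.resize(im[300:460,180:400],None,fx=3.5,fy=3.5,interpolation=cv2.INTER_CUBIC))
E
```

```text
t: 2.87
eef_pos: [486.7, 310.7, 81.9]
eef_rot: [0.001, 0.062, 0.998, 0.001]
force: [-3.0, -1.5, 8.4]
opening: 21.9
t 2.87 pos [486.7 310.7  81.9] th 1.446 shift [ 1.  -1.3  2.9] turn [0.002 0.002 0.003] F [-3.  -1.5  8.4] open 21.9
t: 3.2
eef_pos: [485.3, 309.9, 86.2]
eef_rot: [-0.0, 0.062, 0.998, -0.0]
force: [-0.1, -0.6, -3.7]
opening: 21.6
t 3.20 pos [485.3 309.9  86.2] th 1.446 shift [-0.3 -0.4  7.2] turn [-0.    -0.     0.003] F [-0.1 -0.6 -3.7] open 21.6
```

View pics/w2.png

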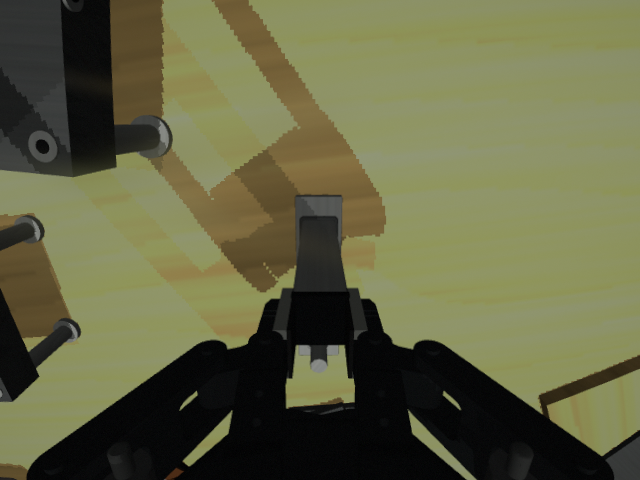

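View pics/s2.png

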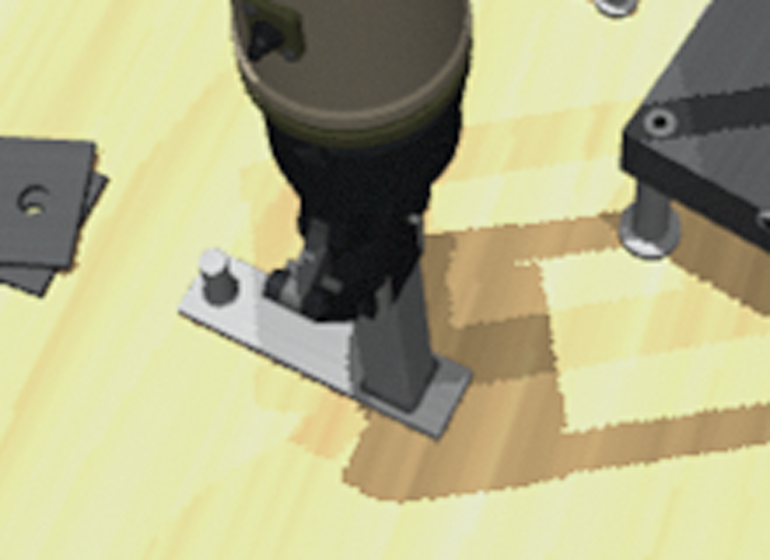

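The poker is held (wrist force −3.7 N, about its weight). The pin top shows at wrist (319,366), and at side crop (213,260). Next I'll work out the pin in the tool frame.

```bash
python3 - <<'E'
import cv2
t=cv2.imread("pics/w2.png")
cv2.imwrite("pics/w2a.png",cv2.resize(t[185:385,260:380],None,fx=4,fy=4,interpolation=cv2.INTER_CUBIC))
E
python3 - <<'E'
from h import *
np.set_printoptions(precision=1,suppress=True)
for z in (40,44.5,49):
    print(z,onz("wrist",[(319,366)],z),onz("side",unc([(213,260)],180,300,3.5),z))
E
```

```text
40 [[585.9 297.7  40. ]] [[582.7 293.4  40. ]]
44.5 [[582.2 298.2  44.5]] [[581.2 295.2  44.5]]
49 [[578.5 298.7  49. ]] [[579.8 297.1  49. ]]
```

View pics/w2a.png

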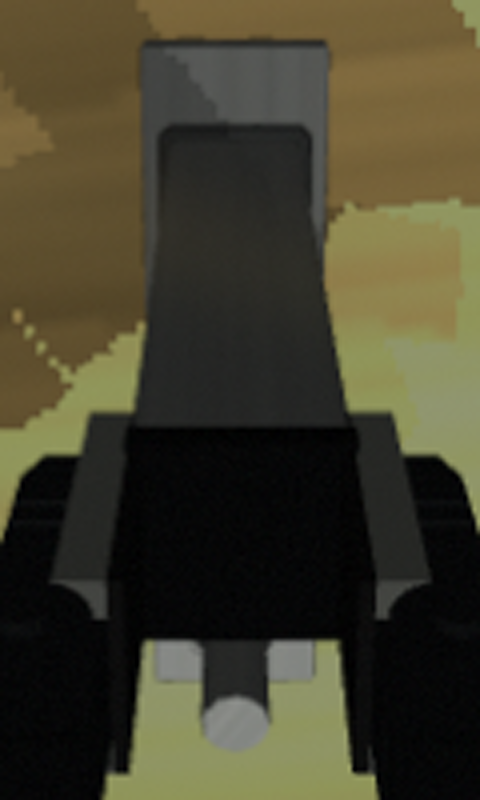

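```bash
python3 -m inch '[[[0,0,-1.5],[0,0,0.05],0],[[0,0,0],[0,0,0.09],0],[[0,0,0],[0,0,0.1],0],[[0,0,0],[0,0,0.1],0],[[0,0,0],[0,0,0.1],0]]'
python3 -m inch '[[[0,0,0],[0,0,0.1],0],[[0,0,0],[0,0,0.1],0],[[0,0,0],[0,0,0.1],0],[[0,0,0],[0,0,0.1],0],[[0,0,0],[0,0,0.1],0]]'
python3 -m inch '[[[0,0,0],[0,0,0.1],0],[[0,0,0],[0,0,0.1],0],[[0,0,0],[0,0,0.1],0],[[0,0,0],[0,0,0.1],0],[[0,0,0],[0,0,0.1],0]]'
python3 -m inch '[[[0,0,0],[0,0,0.04],0],[[0,0,0],[0,0,0],0],[[0,0,0],[0,0,0],0]]'
python3 d.py 507.5 225.6 88 -0.035
```

```text
t: 3.72
eef_pos: [485.3, 309.9, 87.5]
eef_rot: [-0.0, 0.281, 0.96, -0.0]
force: [0.3, -1.0, -3.6]
opening: 21.7
t: 4.13
eef_pos: [485.3, 309.9, 87.5]
eef_rot: [-0.0, 0.51, 0.86, -0.0]
force: [0.0, -0.1, -4.3]
opening: 21.7
t: 4.55
eef_pos: [485.3, 309.9, 87.5]
eef_rot: [-0.0, 0.707, 0.707, -0.0]
force: [-0.5, -1.2, -5.3]
opening: 21.7
t: 4.8
eef_pos: [485.4, 310.0, 87.7]
eef_rot: [-0.0, 0.718, 0.696, -0.0]
force: [-0.3, 0.7, -3.7]
opening: 21.4
t 4.80 pos [485.4 310.   87.7] th -0.032 shift [-83.6  24.8  -0.3] turn [-0.     0.     0.003] F [-0.3  0.7 -3.7] open 21.4
```

```bash
python3 -m inch '[[[-15,5,0],[0,0,0.003],0],[[-23,7,0],[0,0,0],0],[[-23,7,0],[0,0,0],0],[[-15,4,0],[0,0,0],0],[[-7,2,0],[0,0,0],0]]'
python3 -m inch '[[[0,0,0],[0,0,0],0],[[0,0,0],[0,0,0],0]]'
python3 d.py 503.4 110.7 88 -0.035
python3 - <<'E'
from h import *
cv2.imwrite("pics/w3.png",capture("wrist")[:,:,::-1])
im=capture("side")[:,:,::-1];cv2.imwrite("pics/s3.png",cv2.resize(im[190:420,200:400],None,fx=3,fy=2.6,interpolation=cv2.INTER_CUBIC))
im=capture("top")[:,:,::-1];cv2.imwrite("pics/t3.png",cv2.resize(im[190:310,140:360],None,fx=3.5,fy=3.5,interpolation=cv2.INTER_CUBIC))
E
```

```text
t: 5.22
eef_pos: [507.9, 224.2, 87.9]
eef_rot: [0.0, 0.72, 0.694, -0.0]
force: [-0.1, 0.7, -4.0]
opening: 21.4
t: 5.38
eef_pos: [507.5, 226.5, 88.0]
eef_rot: [-0.0, 0.72, 0.694, 0.0]
force: [0.4, 0.4, -3.8]
opening: 21.7
t 5.38 pos [507.5 226.5  88. ] th -0.037 shift [-1.159e+02  2.000e-01 -1.000e-01] turn [-0.    -0.001 -0.002] F [ 0.4  0.4 -3.8] open 21.7
```

View pics/w3.png

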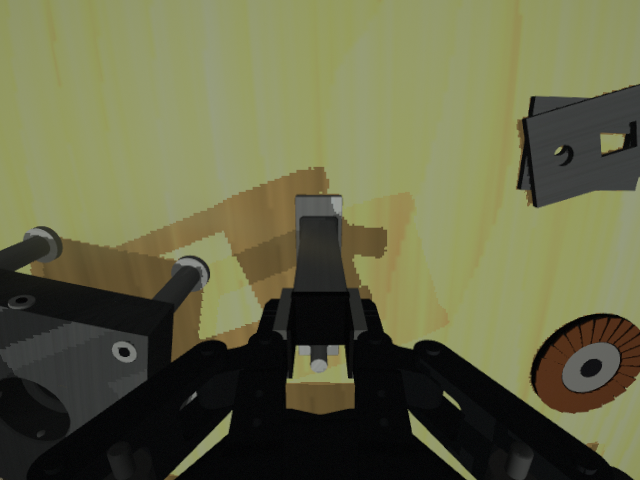

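View pics/s3.png

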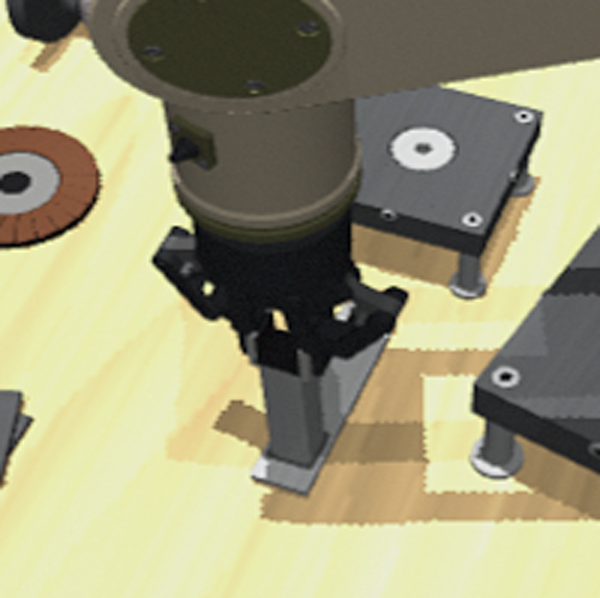

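View pics/t3.png

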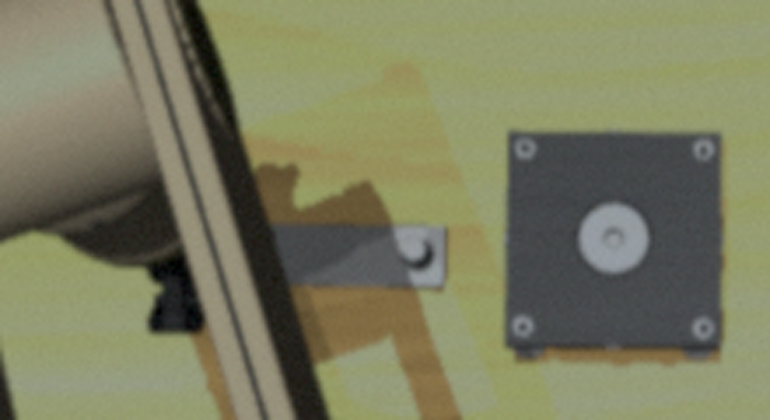

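In the top crop the pin top is at (412,245) and the boss centre at (613,239), so I can take their offset within a single camera.

Run:
```python
from h import *
import numpy as np
np.set_printoptions(precision=1,suppress=True)
im=capture("top")[:,:,::-1]
cv2.imwrite("pics/t4.png",cv2.resize(im[235:285,235:275],None,fx=12,fy=12,interpolation=cv2.INTER_CUBIC))
p=onz("top",unc([(412,245)],140,190,3.5),46)[0];b=onz("top",unc([(613,239)],140,190,3.5),83)[0]
sc=onz("top",unc([(525,149),(703,150),(522,327),(703,328)],140,190,3.5),83); 
print(p,b,sc.mean(0)); c=sc.mean(0)
a=-.035; ex=np.array([np.cos(a),np.sin(a)]);ey=np.array([-np.sin(a),np.cos(a)])
d=(p-c)[:2]; print("pin in nest frame",d@ex,d@ey)
```

```text
[505.7 128.6  46. ] [501.4  13.2  83. ] [502.   13.1  83. ]
pin in nest frame -0.2986642406424445 115.57165003212992
```

View pics/t4.png

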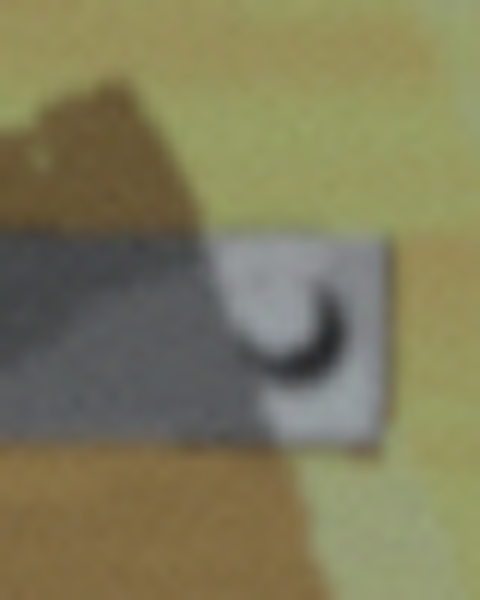

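```bash
python3 - <<'E'
from h import *
f=onz("top",unc([(385,238),(378,450)],235,235,12),14)[:,:2]; print(f,f.mean(0)); print(onz("top",unc([(278,310)],235,235,12),46))
E
python3 -m inch '[[[-12,0.3,0],[0,0,0.002],0],[[-20,0.3,0],[0,0,0],0],[[-20,0.4,0],[0,0,0],0],[[-14,0,0],[0,0,0],0],[[-8,0,0],[0,0,0],0]]'
python3 -m inch '[[[-10,0,0],[0,0,0],0],[[-12,0,0],[0,0,0],0],[[-10,0,0],[0,0,0],0],[[-6,0,0],[0,0,0],0],[[-3.5,0,0],[0,0,0],0]]'
python3 -m inch '[[[0,0,0],[0,0,0],0],[[0,0,0],[0,0,0],0]]'
python3 d.py 503.4 110.7 88 -0.035
python3 - <<'E'
from h import *
im=capture("side")[:,:,::-1];cv2.imwrite("pics/s5.png",cv2.resize(im[190:340,250:420],None,fx=4,fy=4,interpolation=cv2.INTER_CUBIC))
E
```

```text
[[520.20437872 112.32860715]
 [483.62134309 114.0627791 ]] [501.91286091 113.19569312]
[[504.24456093 127.90459025  46.        ]]
t: 6.0
eef_pos: [505.4, 150.7, 87.9]
eef_rot: [0.0, 0.721, 0.693, -0.0]
force: [-0.0, 0.6, -4.2]
opening: 21.7
t: 6.42
eef_pos: [504.0, 109.9, 88.0]
eef_rot: [0.0, 0.721, 0.693, -0.0]
force: [-1.1, 0.4, -3.9]
opening: 21.8
t: 6.58
eef_pos: [504.1, 110.9, 88.0]
eef_rot: [-0.0, 0.721, 0.693, 0.0]
force: [-0.2, 0.7, -2.8]
opening: 22.1
t 6.58 pos [504.1 110.9  88. ] th -0.039 shift [-0.2 -0.7  0. ] turn [ 0.    -0.    -0.004] F [-0.2  0.7 -2.8] open 22.1
```

View pics/s5.png

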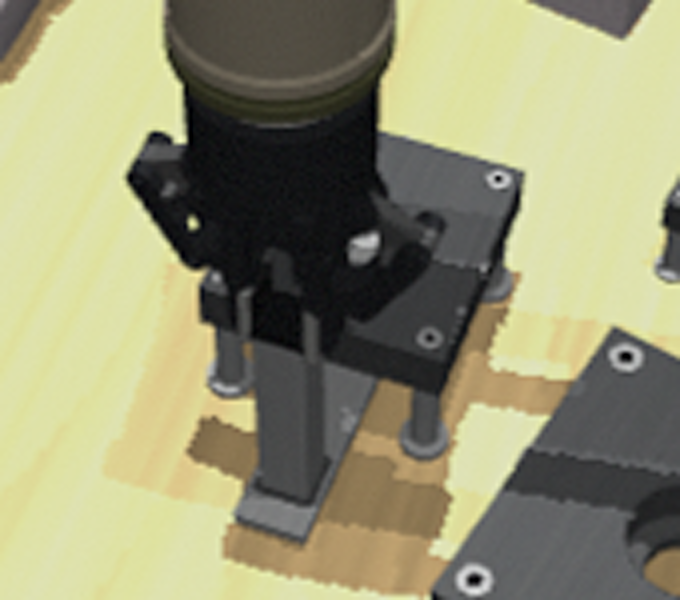

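```bash
python3 -m inch '[[[0,0.7,-3],[0,0,-0.003],0],[[0,0,-4],[0,0,0],0],[[0,0,-4],[0,0,0],0],[[0,0,-3],[0,0,0],0],[[0,0,0],[0,0,0],0]]'
python3 d.py 503.4 110.7 88 -0.035
python3 -m inch '[[[0,0,-2],[0,0,0],0],[[0,0,-2],[0,0,0],0],[[0,0,0],[0,0,0],0]]'
python3 d.py 503.4 110.7 88 -0.035
```

```text
t: 7.05
eef_pos: [505.5, 111.0, 103.3]
eef_rot: [0.001, 0.72, 0.694, 0.001]
force: [-0.1, 0.1, -3.0]
opening: 21.5
t 7.05 pos [505.5 111.  103.3] th -0.036 shift [-0.4 -2.1 15.3] turn [ 0.002 -0.    -0.001] F [-0.1  0.1 -3. ] open 21.5
t: 7.3
eef_pos: [504.6, 110.7, 106.1]
eef_rot: [-0.0, 0.72, 0.694, -0.0]
force: [0.2, 0.2, -4.9]
opening: 21.5
t 7.30 pos [504.6 110.7 106.1] th -0.036 shift [-0.  -1.2 18.1] turn [-0.    -0.    -0.001] F [ 0.2  0.2 -4.9] open 21.5
```

```bash
python3 -m inch '[[[0,0,-1.5],[0,0,0],0],[[0,0,-1.5],[0,0,0],0],[[0,0,0],[0,0,0],0]]'
python3 d.py 503.4 110.7 88 -0.035
python3 -m inch '[[[0,0,-1.5],[0,0,0],0],[[0,0,-1.5],[0,0,0],0],[[0,0,0],[0,0,0],0]]'
python3 d.py 503.4 110.7 88 -0.035
python3 - <<'E'
from h import *
im=capture("side")[:,:,::-1];cv2.imwrite("pics/s6.png",cv2.resize(im[190:340,250:420],None,fx=4,fy=4,interpolation=cv2.INTER_CUBIC))
cv2.imwrite("pics/w6.png",capture("wrist")[:,:,::-1])
im=capture("top")[:,:,::-1];cv2.imwrite("pics/t6.png",cv2.resize(im[205:305,225:355],None,fx=5,fy=5,interpolation=cv2.INTER_CUBIC))
E
```

```text
t: 7.55
eef_pos: [504.3, 110.5, 108.5]
eef_rot: [-0.0, 0.72, 0.694, -0.0]
force: [0.2, -1.0, -9.7]
opening: 21.8
t 7.55 pos [504.3 110.5 108.5] th -0.036 shift [ 0.1 -0.9 20.5] turn [-0.001  0.    -0.001] F [ 0.2 -1.  -9.7] open 21.8
t: 7.8
eef_pos: [504.4, 110.5, 111.7]
eef_rot: [-0.0, 0.72, 0.694, -0.0]
force: [0.1, -3.3, -10.4]
opening: 21.5
t 7.80 pos [504.4 110.5 111.7] th -0.036 shift [ 0.2 -0.9 23.7] turn [-0.001  0.    -0.001] F [  0.1  -3.3 -10.4] open 21.5
```

View pics/s6.png

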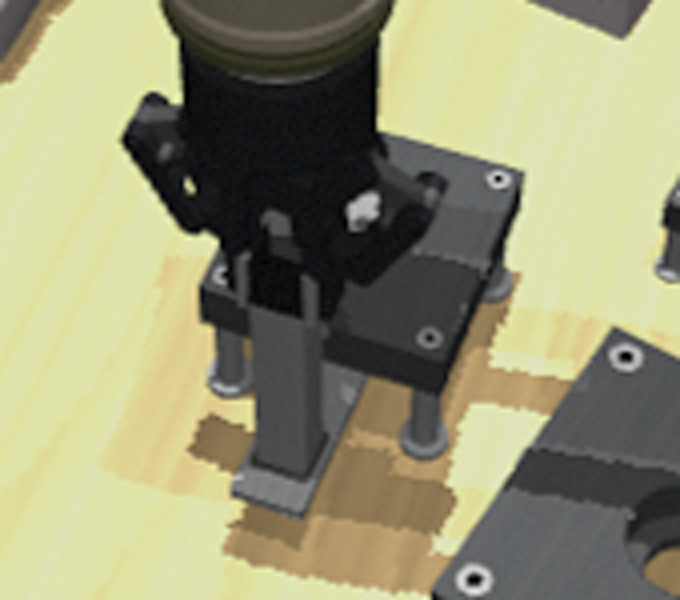

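View pics/t6.png

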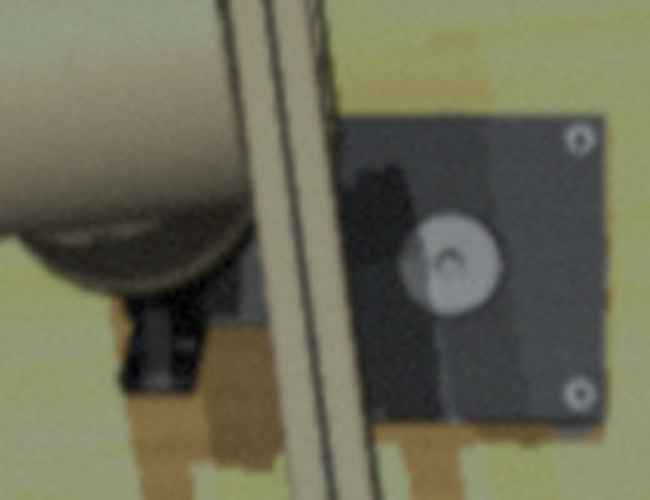

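```bash
python3 -m inch '[[[0,0,-1.5],[0,0,0],0],[[0,0,-1.5],[0,0,0],0],[[0,0,-1.5],[0,0,0],0],[[0,0,-1.5],[0,0,0],0],[[0,0,0],[0,0,0],0]]'
python3 d.py 503.4 110.7 88 -0.035
python3 -m inch '[[[0,0,0],[0,0,0],0]]'
python3 - <<'E'
from h import *
cv2.imwrite("pics/w7.png",capture("wrist")[:,:,::-1])
im=capture("top")[:,:,::-1];cv2.imwrite("pics/t7.png",cv2.resize(im[205:305,285:355],None,fx=6,fy=6,interpolation=cv2.INTER_CUBIC))
E
```

```text
t: 8.37
eef_pos: [504.8, 110.7, 118.4]
eef_rot: [0.0, 0.72, 0.694, 0.0]
force: [-1.5, -4.2, -11.8]
opening: 21.9
t 8.37 pos [504.8 110.7 118.4] th -0.036 shift [-0.1 -1.4 30.4] turn [ 0.    -0.    -0.001] F [ -1.5  -4.2 -11.8] open 21.9
t: 8.45
eef_pos: [504.8, 110.8, 118.3]
eef_rot: [-0.0, 0.72, 0.694, 0.0]
force: [-1.6, -3.3, -9.7]
opening: 21.5
```

View pics/t7.png

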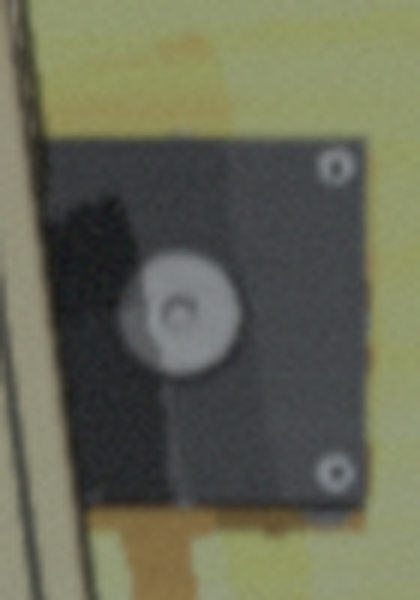

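View pics/w7.png

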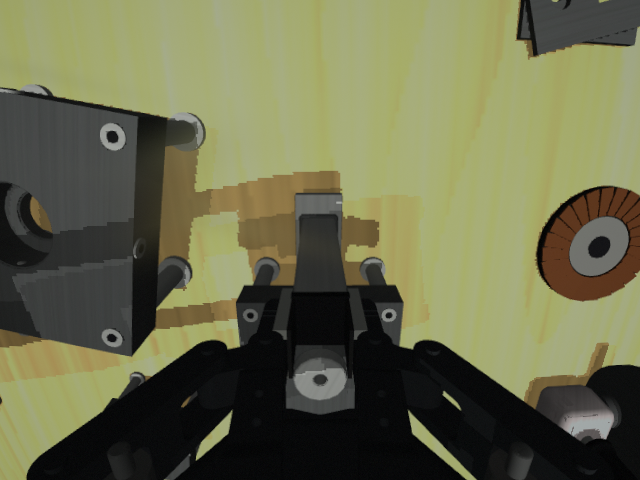

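Run:
```python
from h import *
np.set_printoptions(precision=1,suppress=True)
t=cv2.imread("pics/w7.png")
cv2.imwrite("pics/w7a.png",cv2.resize(t[270:430,230:410],None,fx=4.4,fy=3.7,interpolation=cv2.INTER_CUBIC))
s=onz("wrist",[(250.3,315.7),(389,315.3)],83); print(s); m=s.mean(0)[:2]
d=(s[0]-s[1])[:2]; d/=np.linalg.norm(d); n=np.array([d[1],-d[0]]); 
for z in (83,89,92,95,98):
    e=onz("wrist",[(291,378),(347.5,378)],z); c=onz("wrist",[(320,380)],z)
    v=c[0,:2]-m
    print(z,"diam",np.linalg.norm(e[0]-e[1]),"centre", c[0],"along/perp",v@d,v@n)
# top cam
for z in (83,95): print(z,onz("top",unc([(180,314)],285,205,6),z))
```

```text
[[452.6  65.2  83. ]
 [552.6  62.   83. ]]
83 diam 44.0312516493316 centre [500.8   5.5  83. ] along/perp -0.10009257876690297 -58.09278210682609
89 diam 42.77796947603388 centre [501.   10.9  89. ] along/perp -0.10692019502748548 -52.71682623483361
92 diam 42.151328389385 centre [501.1  13.6  92. ] along/perp -0.11033400315777721 -50.02884829883739
95 diam 41.52468730273617 centre [501.2  16.3  95. ] along/perp -0.11374781128806821 -47.34087036284113
98 diam 40.89804621608728 centre [501.3  19.   98. ] along/perp -0.117161619418359 -44.65289242684488
83 [[503.4  13.6  83. ]]
95 [[501.9  13.6  95. ]]
```

View pics/w7a.png

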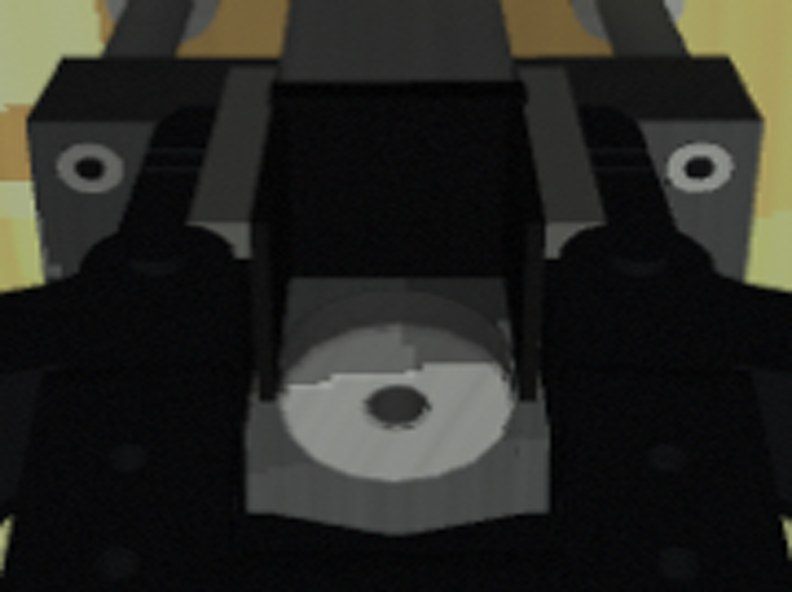

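Run:
```python
from h import *
np.set_printoptions(precision=1,suppress=True)
print("base",onz("wrist",[(320.3,348.2)],83))
for z in (90,92,94,96):
    e=onz("wrist",[(320.3,357.6),(320.3,399.6)],z); print(z,e[0,:2],e[1,:2],np.linalg.norm(e[0]-e[1]))
```

```text
base [[502.1  35.5  83. ]]
90 [502.   32.5] [500.6  -7.4] 39.918713236701386
92 [502.   34.1] [500.6  -5.5] 39.52696253431751
94 [502.1  35.6] [500.7  -3.5] 39.13521183193361
96 [502.1  37.2] [500.8  -1.5] 38.743461129549765
```

```bash
python3 -m inch '[[[0,0,-1],[0,0,0],0],[[0,0,-1],[0,0,0],0],[[0,0,0],[0,0,0],0],[[0,0,0],[0,0,0],0],[[0,0,0],[0,0,0],0]]'
python3 d.py 503.4 110.7 88 -0.035
python3 - <<'E'
from h import *
t=capture("wrist")[:,:,::-1]; cv2.imwrite("pics/w8a.png",cv2.resize(t[330:430,270:370],None,fx=6,fy=6,interpolation=cv2.INTER_CUBIC))
E
```

```text
t: 8.97
eef_pos: [504.8, 110.9, 120.1]
eef_rot: [-0.0, 0.72, 0.694, 0.0]
force: [-1.1, -2.2, -10.7]
opening: 21.7
t 8.97 pos [504.8 110.9 120.1] th -0.036 shift [-0.2 -1.4 32.1] turn [ 0.    -0.    -0.001] F [ -1.1  -2.2 -10.7] open 21.7
```

View pics/w8a.png

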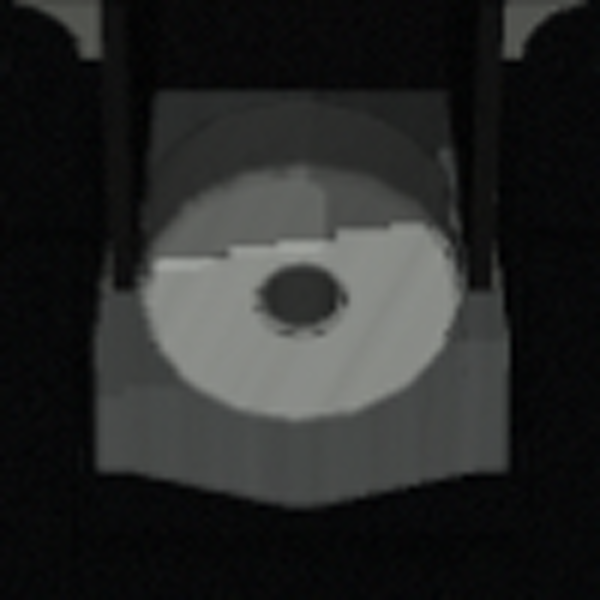

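```bash
python3 -m inch '[[[0,0,4],[0,0,0],0],[[0,0,8],[0,0,0],0],[[0,0,9],[0,0,0],0],[[0,0,7],[0,0,0],0],[[0,0,4],[0,0,0],0]]'
python3 -m inch '[[[0,0,0],[0,0,0],0],[[0,0,0],[0,0,0],0]]'
python3 d.py 503.4 110.7 88 -0.035
python3 - <<'E'
from h import *
im=capture("side")[:,:,::-1];cv2.imwrite("pics/s9.png",cv2.resize(im[190:340,250:420],None,fx=4,fy=4,interpolation=cv2.INTER_CUBIC))
E
```

```text
t: 9.43
eef_pos: [504.1, 110.8, 86.5]
eef_rot: [-0.0, 0.72, 0.694, -0.0]
force: [0.3, 0.4, -4.0]
opening: 21.8
t: 9.6
eef_pos: [504.5, 110.7, 87.6]
eef_rot: [-0.0, 0.72, 0.694, -0.0]
force: [0.9, 0.6, -3.6]
opening: 21.8
t 9.60 pos [504.5 110.7  87.6] th -0.036 shift [-0.1 -1.1 -0.4] turn [-0.001  0.    -0.001] F [ 0.9  0.6 -3.6] open 21.8
```

View pics/s9.png

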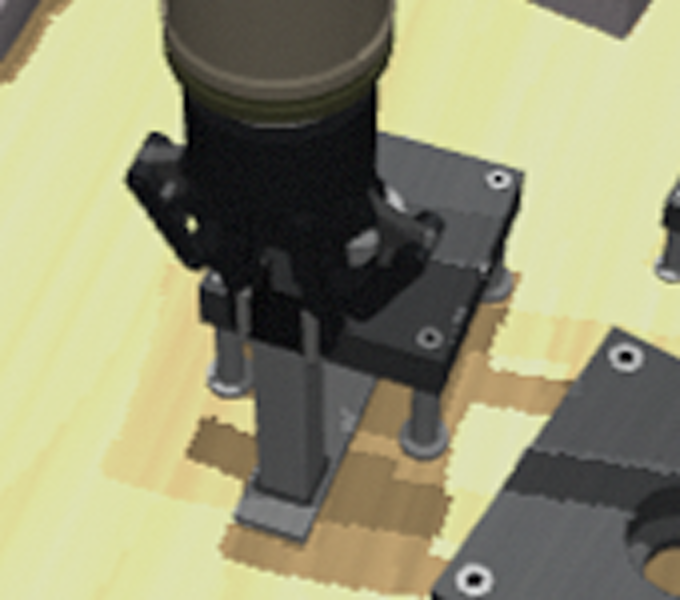

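```bash
python3 -m inch '[[[8,0,0],[0,0,0],0],[[14,0,0],[0,0,0],0],[[18,0,0],[0,0,0],0],[[18,0,0],[0,0,0],0],[[18,0,0],[0,0,0],0]]'
python3 -m inch '[[[18,0,0],[0,0,0],0],[[18,0,0],[0,0,0],0],[[14,0,0],[0,0,0],0],[[9,0,0],[0,0,0],0],[[5,0,0],[0,0,0],0]]'
python3 -m inch '[[[0,0,0],[0,0,0],0],[[0,0,1.5],[0,0,0],0],[[0,0,1],[0,0,0],0],[[0,0,0],[0,0,0],0]]'
python3 d.py 503.4 110.7 82 -0.035
python3 - <<'E'
from h import *
im=capture("side")[:,:,::-1];cv2.imwrite("pics/s10.png",cv2.resize(im[260:420,200:360],None,fx=4,fy=3.7,interpolation=cv2.INTER_CUBIC))
im=capture("top")[:,:,::-1];cv2.imwrite("pics/t10.png",cv2.resize(im[215:295,200:360],None,fx=5,fy=5,interpolation=cv2.INTER_CUBIC))
E
```

```text
t: 10.07
eef_pos: [507.9, 188.1, 88.7]
eef_rot: [0.0, 0.72, 0.694, 0.001]
force: [0.4, -0.6, -3.7]
opening: 21.8
t: 10.48
eef_pos: [509.8, 252.1, 88.2]
eef_rot: [0.0, 0.719, 0.695, 0.0]
force: [0.1, -0.3, -4.1]
opening: 21.9
t: 10.82
eef_pos: [509.6, 249.8, 85.0]
eef_rot: [-0.0, 0.72, 0.694, -0.0]
force: [-0.1, 0.5, -4.4]
opening: 21.6
t 10.82 pos [509.6 249.8  85. ] th -0.037 shift [-139.2   -1.1    3.1] turn [-0.001  0.    -0.002] F [-0.1  0.5 -4.4] open 21.6
```

View pics/s10.png

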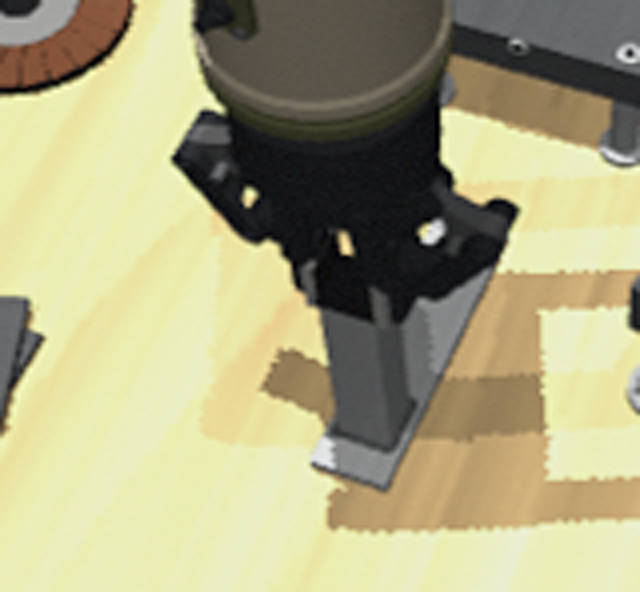

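View pics/t10.png

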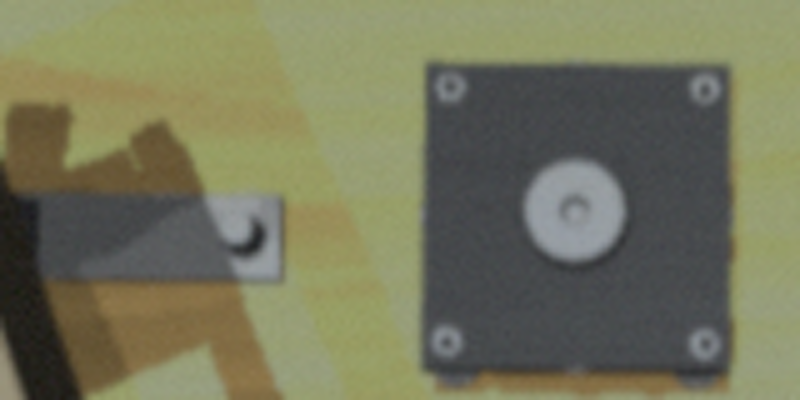

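```bash
python3 -m inch '[[[0,0,1],[0,0,0],0],[[0,0,1],[0,0,0],0],[[0,0,0],[0,0,0],0],[[0,0,0],[0,0,0],0]]' 
python3 d.py 503.4 110.7 82 -0.035
python3 -m inch '[[[0,0,0.7],[0,0,0],0],[[0,0,0.5],[0,0,0],0],[[0,0,0],[0,0,0],0],[[0,0,0],[0,0,0],0]]'
python3 d.py 503.4 110.7 82 -0.035
```

```text
t: 11.25
eef_pos: [509.7, 250.5, 83.4]
eef_rot: [-0.0, 0.72, 0.694, -0.0]
force: [0.7, 0.5, -5.0]
opening: 21.6
t 11.25 pos [509.7 250.5  83.4] th -0.036 shift [-139.9   -1.3    1.4] turn [-0.     0.    -0.001] F [ 0.7  0.5 -5. ] open 21.6
t: 11.58
eef_pos: [509.9, 250.7, 82.5]
eef_rot: [0.0, 0.72, 0.694, 0.0]
force: [0.4, 1.4, -2.8]
opening: 21.6
t 11.58 pos [509.9 250.7  82.5] th -0.036 shift [-140.2   -1.5    0.5] turn [ 0.    -0.    -0.001] F [ 0.4  1.4 -2.8] open 21.6
```

```bash
python3 -m inch '[[[0,0,0.6],[0,0,0],0],[[0,0,0],[0,0,0],0],[[0,0,0],[0,0,0],0]]' 
python3 d.py 503.4 110.7 82 -0.035
python3 -m inch '[[[0,0,0.6],[0,0,0],0],[[0,0,0],[0,0,0],0],[[0,0,0],[0,0,0],0]]' 
python3 d.py 503.4 110.7 82 -0.035
```

```text
t: 11.83
eef_pos: [510.0, 250.9, 82.1]
eef_rot: [0.0, 0.72, 0.694, 0.0]
force: [-0.9, 1.6, 0.1]
opening: 21.8
t 11.83 pos [510.  250.9  82.1] th -0.036 shift [-140.3   -1.6    0. ] turn [ 0.001 -0.    -0.001] F [-0.9  1.6  0.1] open 21.8
t: 12.08
eef_pos: [510.2, 251.0, 82.0]
eef_rot: [0.0, 0.72, 0.694, 0.001]
force: [-2.2, 2.0, 5.6]
opening: 21.6
t 12.08 pos [510.2 251.   82. ] th -0.036 shift [-1.404e+02 -1.700e+00 -1.000e-01] turn [ 0.001 -0.001 -0.001] F [-2.2  2.   5.6] open 21.6
```

```bash
python3 -m inch '[[[0,0,-0.3],[0,0,0],0],[[0,0,0],[0,0,0],0],[[0,0,0],[0,0,0],0.28],[[0,0,0],[0,0,0],0.32],[[0,0,0],[0,0,0],0.4]]' 20
python3 -m inch '[[[0,0,0],[0,0,0],0.6],[[0,0,0],[0,0,0],0.85],[[0,0,0],[0,0,0],1],[[0,0,0],[0,0,0],1]]'
python3 d.py 509.6 250.7 82 -0.035
python3 - <<'E'
from h import *
im=capture("side")[:,:,::-1];cv2.imwrite("pics/s11.png",cv2.resize(im[260:420,200:360],None,fx=4,fy=3.7,interpolation=cv2.INTER_CUBIC))
E
```

```text
t: 12.5
eef_pos: [509.6, 250.2, 80.9]
eef_rot: [0.0, 0.72, 0.694, -0.0]
force: [0.0, 0.0, 0.3]
opening: 34.4
t: 12.83
eef_pos: [509.7, 250.5, 81.2]
eef_rot: [-0.0, 0.72, 0.694, -0.0]
force: [0.4, 0.1, -0.0]
opening: 80.4
t 12.83 pos [509.7 250.5  81.2] th -0.036 shift [ 0.2 -0.1 -0.8] turn [-0.     0.    -0.001] F [ 0.4  0.1 -0. ] open 80.4
```

View pics/s11.png

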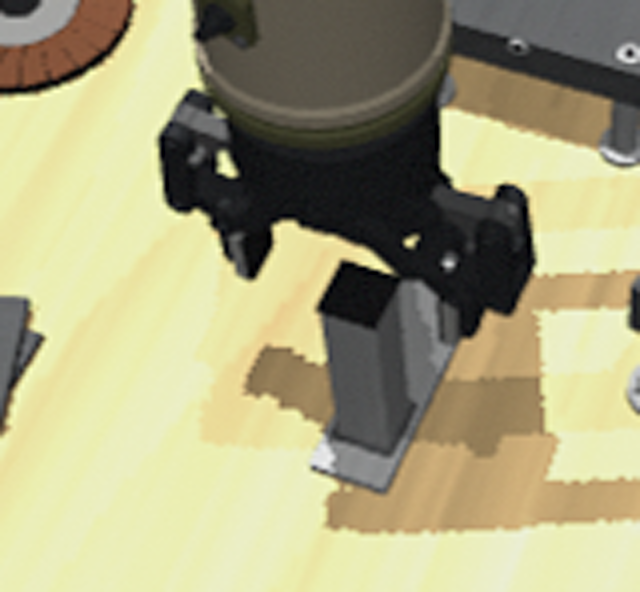

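The poker stands upright with both fingers clear of it. Next I lift and go over the boss.

```bash
python3 -m inch '[[[0,0,-15],[0,0,0],1],[[0,0,-28],[0,0,0],1],[[0,0,-30],[0,0,0],1],[[0,0,-27],[0,0,0],1],[[0,0,-10],[0,0,0],1]]'
python3 -m inch '[[[-20,0,0],[0,0,0],1],[[-35,0,0],[0,0,0],1],[[-38,0,0],[0,0,0],1],[[-38,0,0],[0,0,0],1],[[-35,0,0],[0,0,0],1]]'
python3 -m inch '[[[-12,0,0],[0,0,0],1],[[0,0,0],[0,0,0],1],[[0,0,0],[0,0,0],1]]'
python3 d.py 501 13.3 190 -0.035
python3 - <<'E'
from h import *
cv2.imwrite("pics/w12.png",capture("wrist")[:,:,::-1])
im=capture("side")[:,:,::-1];cv2.imwrite("pics/s12.png",im)
im=capture("top")[:,:,::-1];cv2.imwrite("pics/t12.png",im)
E
```

```text
t: 13.3
eef_pos: [511.8, 251.4, 196.4]
eef_rot: [0.001, 0.72, 0.694, 0.003]
force: [1.5, 0.0, 1.5]
opening: 85.4
t: 13.72
eef_pos: [503.2, 83.1, 190.7]
eef_rot: [-0.0, 0.719, 0.694, -0.0]
force: [-0.1, -0.5, 0.7]
opening: 85.4
t: 13.97
eef_pos: [503.3, 72.6, 191.0]
eef_rot: [-0.0, 0.72, 0.694, 0.0]
force: [-0.1, -0.4, -0.5]
opening: 85.5
t 13.97 pos [503.3  72.6 191. ] th -0.038 shift [-59.3  -0.1   1. ] turn [-0.    -0.001 -0.003] F [-0.1 -0.4 -0.5] open 85.5
```

View pics/w12.png

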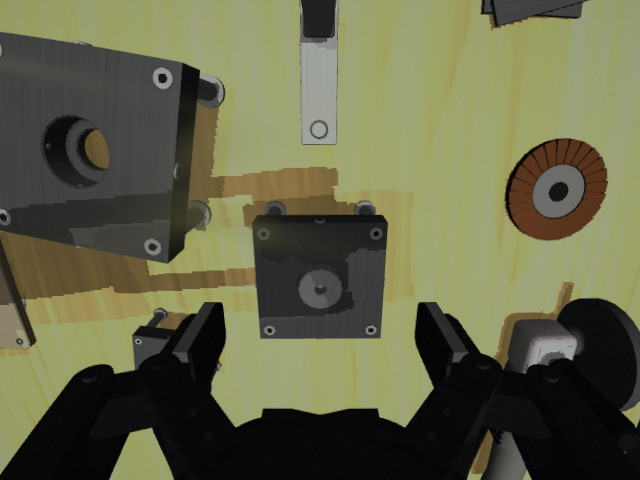

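View pics/s12.png

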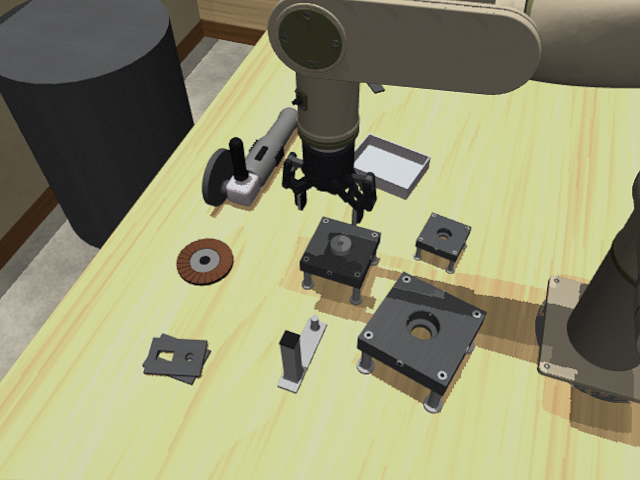

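Run:
```python
from h import *
np.set_printoptions(precision=1,suppress=True)
t=cv2.imread("pics/w12.png"); cv2.imwrite("pics/w12a.png",cv2.resize(t[205:345,245:395],None,fx=5,fy=4.2,interpolation=cv2.INTER_CUBIC))
s=onz("wrist",[(263.5,234),(376,233.5),(270,330.5),(370.5,330)],83); print(s[:,:2],s.mean(0))
for z in (92,95,98): print(z,onz("wrist",[(320,289)],z))
```

```text
[[452.7  66.4]
 [552.5  63.5]
 [450.1 -33.8]
 [549.2 -36.6]] [501.1  14.9  83. ]
92 [[501.1  15.1  92. ]]
95 [[501.2  16.6  95. ]]
98 [[501.2  18.2  98. ]]
```

View pics/w12a.png

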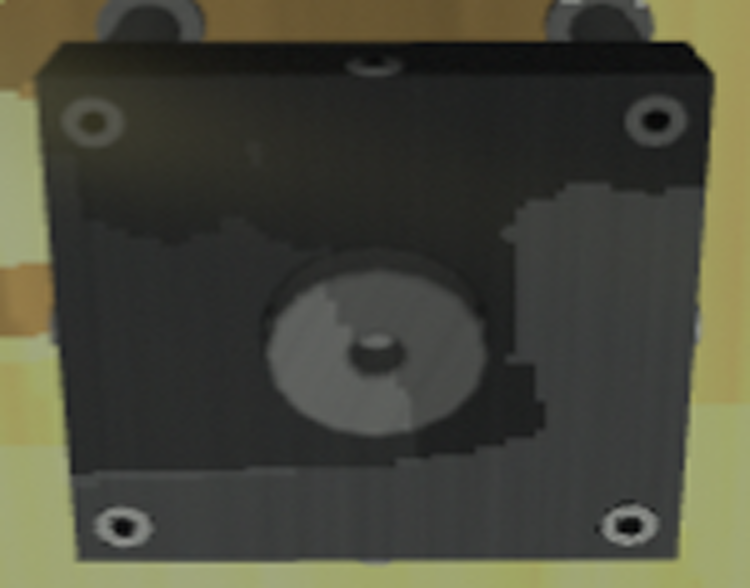

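```bash
python3 -m inch '[[[-15,0,0],[0,0,-0.002],0.68],[[-24,0,0],[0,0,0],0.68],[[-16,0,0],[0,0,0],0.68],[[-4,0,0],[0,0,0],0.68],[[0,0,0],[0,0,0],0.68]]' 60
python3 -m inch '[[[0,0,20],[0,0,0],0.68],[[0,0,30],[0,0,0],0.68],[[0,0,30],[0,0,0],0.68],[[0,0,12],[0,0,0],0.68],[[0,0,4],[0,0,0],0.68]]'
python3 -m inch '[[[0,0,0],[0,0,0],0.68],[[0,0,0],[0,0,0],0.68]]'
python3 d.py 501 13.8 83 -0.035
python3 - <<'E'
from h import *
t=capture("wrist")[:,:,::-1]; cv2.imwrite("pics/w13.png",cv2.resize(t[250:450,200:440],None,fx=3.3,fy=3,interpolation=cv2.INTER_CUBIC))
im=capture("side")[:,:,::-1];cv2.imwrite("pics/s13.png",cv2.resize(im[180:310,270:410],None,fx=5,fy=4.5,interpolation=cv2.INTER_CUBIC))
E
```

```text
t: 14.53
eef_pos: [501.5, 14.0, 191.3]
eef_rot: [-0.0, 0.719, 0.695, 0.0]
force: [1.2, -0.2, -0.5]
opening: 57.9
t: 14.95
eef_pos: [499.1, 15.2, 92.4]
eef_rot: [-0.002, 0.719, 0.695, -0.002]
force: [-0.4, -0.5, 0.0]
opening: 57.9
t: 15.12
eef_pos: [502.4, 14.2, 96.9]
eef_rot: [0.001, 0.719, 0.695, 0.001]
force: [0.2, -0.0, -0.8]
opening: 57.6
t 15.12 pos [502.4  14.2  96.9] th -0.033 shift [-0.5 -1.4 13.9] turn [ 0.002 -0.     0.002] F [ 0.2 -0.  -0.8] open 57.6
```

View pics/w13.png

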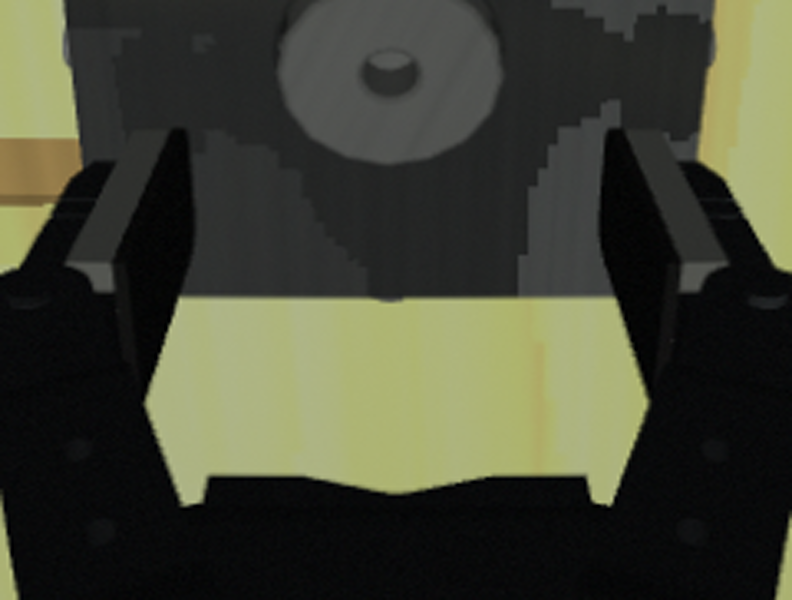

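View pics/s13.png

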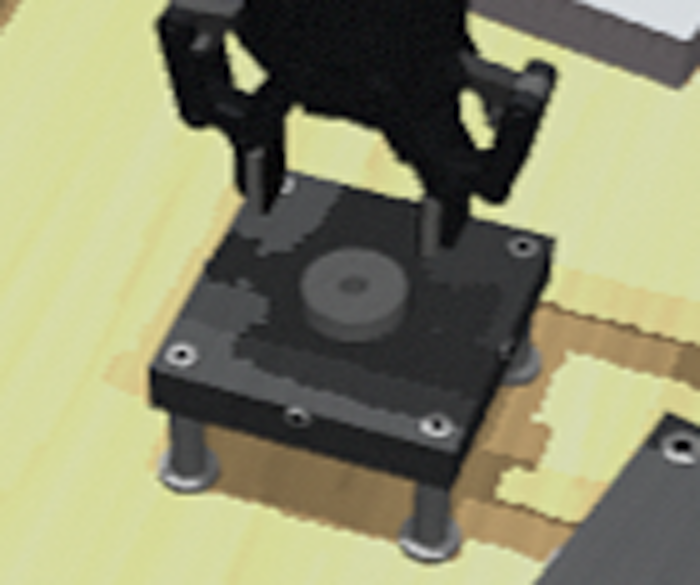

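Run:
```python
from h import *
np.set_printoptions(precision=1,suppress=True)
def s(X): p=proj("side",X); return (p-np.array([270,180])+.5)*[5,4.5]
for z in (97,103,107): print(z,"tips y+11",s([[531,25,z],[472,25,z]]),"y",s([[531,14,z],[472,14,z]]))
print("boss",s([[501,14,95]]), s([[501,14,92]]))
def w(X): p=proj("wrist",X); return (p-np.array([200,250])+.5)*[3.3,3]
for z in (97,103,107): print(z,w([[531,25,z],[472,25,z],[531,3,z]]))
print(w([[501,14,95],[501,14,92]]))
```

```text
97 tips y+11 [[261.7 285.5]
 [412.8 321.6]] y [[271.4 266.1]
 [421.7 301.7]]
103 tips y+11 [[261.6 276.3]
 [413.2 312.5]] y [[271.3 256.9]
 [422.2 292.6]]
107 tips y+11 [[261.4 270.2]
 [413.6 306.4]] y [[271.2 250.8]
 [422.5 286.4]]
boss [[347.3 287.1]] [[347.2 291.6]]
97 [[561.   23.2]
 [216.8  33.3]
 [559.1 127.5]]
103 [[566.2  35.6]
 [211.5  46. ]
 [564.  142.5]]
107 [[569.8  44.2]
 [207.7  54.8]
 [567.4 152.9]]
[[388.1  77.1]
 [388.2  70.6]]
```

```bash
python3 - <<'E'
from h import *
np.set_printoptions(precision=1,suppress=True)
def tri(a,b):
    C1,D1=ray("side",a);C2,D2=ray("wrist",b); d1=D1[0]/np.linalg.norm(D1[0]);d2=D2[0]/np.linalg.norm(D2[0])
    A=np.c_[d1,-d2]; k=np.linalg.lstsq(A,C2-C1,rcond=None)[0]; return C1+k[0]*d1, C2+k[1]*d2
us=lambda p: unc([p],0,0,1)
S=lambda x,y:[(x/5+270-.4,y/4.5+180-.4)]
W=lambda x,y:[(x/3.3+200-.35,y/3+250-.33)]
print("small-x tip",tri(S(422,253),W(185,130)))
print("large-x tip",tri(S(270,213),W(608,130)))
print("boss",tri(S(353,283),W(390,74)))
E
python3 - <<'E'
from h import *
import cv2
t=capture("top")[:,:,::-1]; cv2.imwrite("pics/t13.png",cv2.resize(t[180:320,240:400],None,fx=5,fy=4.2,interpolation=cv2.INTER_CUBIC))
E
```

```text
small-x tip (array([470.9,  20.7, 136.2]), array([473. ,  24.1, 133.9]))
large-x tip (array([525.5,  29.3, 149.7]), array([529.3,  30.6, 149.8]))
boss (array([499. ,  12.9,  96.9]), array([501.4,  15. ,  95.9]))
```

View pics/t13.png

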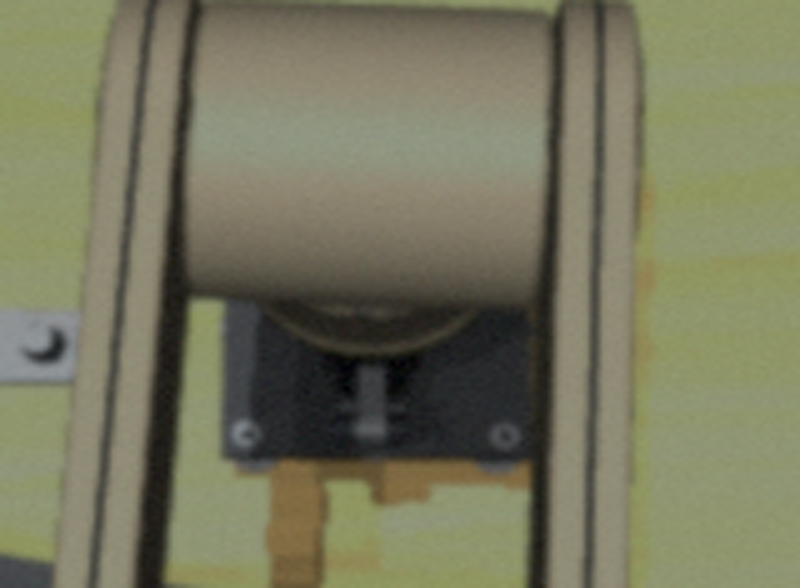

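Run:
```python
from h import *
im=capture("side")[:,:,::-1];cv2.imwrite("pics/s14.png",cv2.resize(im[180:270,295:395],None,fx=8,fy=6.6,interpolation=cv2.INTER_CUBIC))
t=capture("wrist")[:,:,::-1]; cv2.imwrite("pics/w14.png",cv2.resize(np.clip(t.astype(float)*2.5,0,255).astype(np.uint8)[270:420,190:300],None,fx=5,fy=4,interpolation=cv2.INTER_CUBIC))
```

```text
(no output)
```

View pics/s14.png

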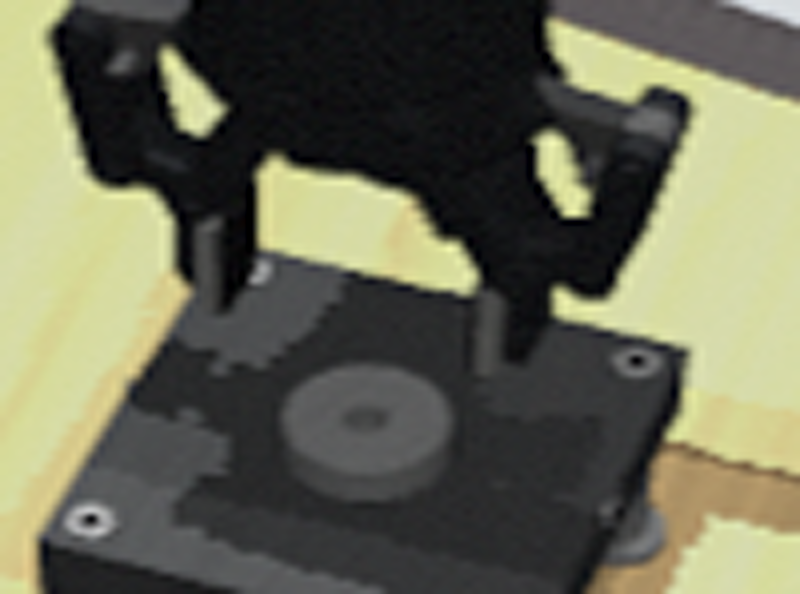

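View pics/w14.png

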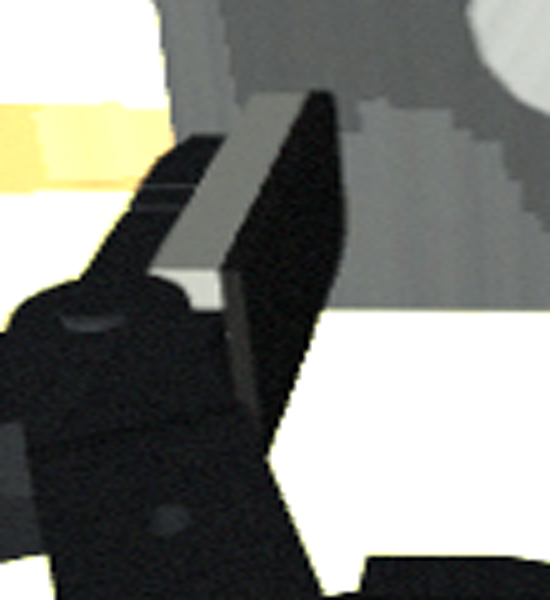

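Run:
```python
from h import *
np.set_printoptions(precision=1,suppress=True)
C,D=ray("side",unc([(488,376)],0,0,1)/[8,6.6]+[295-.4,180-.4])
for y in (0,10,14,25,35): print("side R",C+D[0]*(y-C[1])/D[0][1])
C,D=ray("side",unc([(215,312)],0,0,1)/[8,6.6]+[295-.4,180-.4])
for y in (0,10,14,25,35): print("side L",C+D[0]*(y-C[1])/D[0][1])
C,D=ray("wrist",[(190+308/5-.4,270+95/4-.4)])
for z in (100,110,120,130,140): print("wrist",C+D[0]*(z-C[2])/D[0][2])
ci=camera_info("wrist"); print("cam",C, np.round(ci["R"],3), manip.read_state()["eef_pos"])
```

```text
side R [473.3   0.  109.5]
side R [470.7  10.  122. ]
side R [469.6  14.  126.9]
side R [466.7  25.  140.7]
side R [464.   35.  153.1]
side L [540.3   0.  111.9]
side L [536.7  10.  124.4]
side L [535.2  14.  129.4]
side L [531.1  25.  143. ]
side L [527.5  35.  155.5]
wrist [462.3   6.3 100. ]
wrist [464.7  11.6 110. ]
wrist [467.1  16.8 120. ]
wrist [469.6  22.1 130. ]
wrist [472.   27.4 140. ]
cam [504.3  97.2 272.4] [[ 1.  -0.   0. ]
 [-0.  -0.9  0.3]
 [-0.  -0.3 -0.9]] [502.4  13.7  96.8]
```

Both views agree that the fingertips stand about 40 mm higher than the TCP reading implies, with the pads well above the boss. I'll go down in small guarded steps, watching force and picture.

```bash
python3 -m inch '[[[0,-1,4],[0,0,0],0.68],[[0,0,4],[0,0,0],0.68],[[0,0,3],[0,0,0],0.68],[[0,0,0],[0,0,0],0.68]]'
python3 -m inch '[[[0,0,2],[0,0,0],0.68],[[0,0,2],[0,0,0],0.68],[[0,0,0],[0,0,0],0.68]]'
python3 -m inch '[[[0,0,2],[0,0,0],0.68],[[0,0,2],[0,0,0],0.68],[[0,0,0],[0,0,0],0.68]]'
python3 d.py 501 13.8 83 -0.035
python3 - <<'E'
from h import *
im=capture("side")[:,:,::-1];cv2.imwrite("pics/s15.png",cv2.resize(im[180:270,295:395],None,fx=8,fy=6.6,interpolation=cv2.INTER_CUBIC))
E
```

```text
t: 15.7
eef_pos: [499.5, 13.8, 83.2]
eef_rot: [-0.001, 0.719, 0.695, -0.001]
force: [-1.3, 0.6, -0.5]
opening: 57.9
t: 15.95
eef_pos: [500.0, 13.8, 79.9]
eef_rot: [-0.0, 0.719, 0.695, -0.0]
force: [0.8, 1.1, -0.6]
opening: 58.0
t: 16.2
eef_pos: [500.1, 13.9, 75.9]
eef_rot: [-0.0, 0.719, 0.695, -0.0]
force: [-0.4, 0.6, 0.6]
opening: 57.9
t 16.20 pos [500.1  13.9  75.9] th -0.034 shift [-0.   0.9 -7.1] turn [-0.001 -0.     0.001] F [-0.4  0.6  0.6] open 57.9
```

View pics/s15.png

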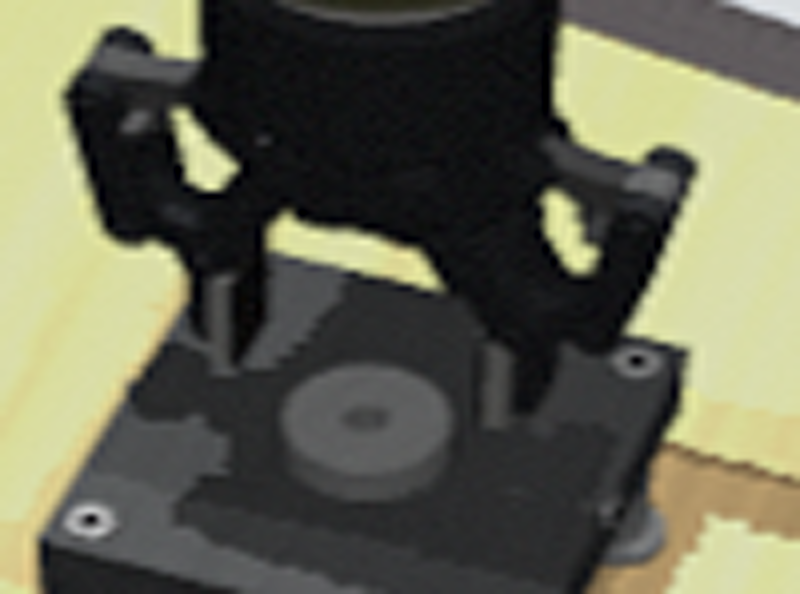

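```bash
python3 -m inch '[[[0,0.5,2],[0,0,0],0.68],[[0,0,3],[0,0,0],0.68],[[0,0,3],[0,0,0],0.68],[[0,0,0],[0,0,0],0.68]]'
python3 -m inch '[[[0,0,3],[0,0,0],0.68],[[0,0,3],[0,0,0],0.68],[[0,0,2],[0,0,0],0.68],[[0,0,0],[0,0,0],0.68]]'
python3 d.py 501 13.8 60 -0.035
python3 - <<'E'
from h import *
im=capture("side")[:,:,::-1];cv2.imwrite("pics/s16.png",cv2.resize(im[180:270,295:395],None,fx=8,fy=6.6,interpolation=cv2.INTER_CUBIC))
t=capture("wrist")[:,:,::-1]; cv2.imwrite("pics/w16.png",cv2.resize(np.clip(t.astype(float)*2,0,255).astype(np.uint8)[250:450,200:440],None,fx=3.3,fy=3,interpolation=cv2.INTER_CUBIC))
E
```

```text
t: 16.58
eef_pos: [500.2, 13.8, 67.5]
eef_rot: [-0.0, 0.719, 0.695, -0.0]
force: [-0.2, -0.2, -0.2]
opening: 58.1
t: 16.92
eef_pos: [500.4, 13.8, 59.7]
eef_rot: [-0.0, 0.719, 0.695, -0.0]
force: [0.0, 0.1, 0.3]
opening: 57.8
t 16.92 pos [500.4  13.8  59.7] th -0.034 shift [-0.   0.6 -0.3] turn [-0.001 -0.     0.001] F [0.  0.1 0.3] open 57.8
```

View pics/s16.png

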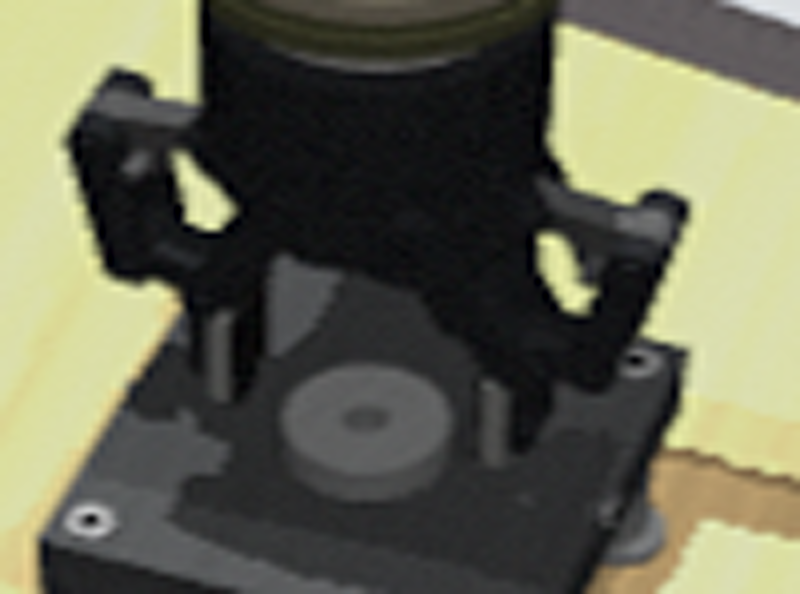

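View pics/w16.png

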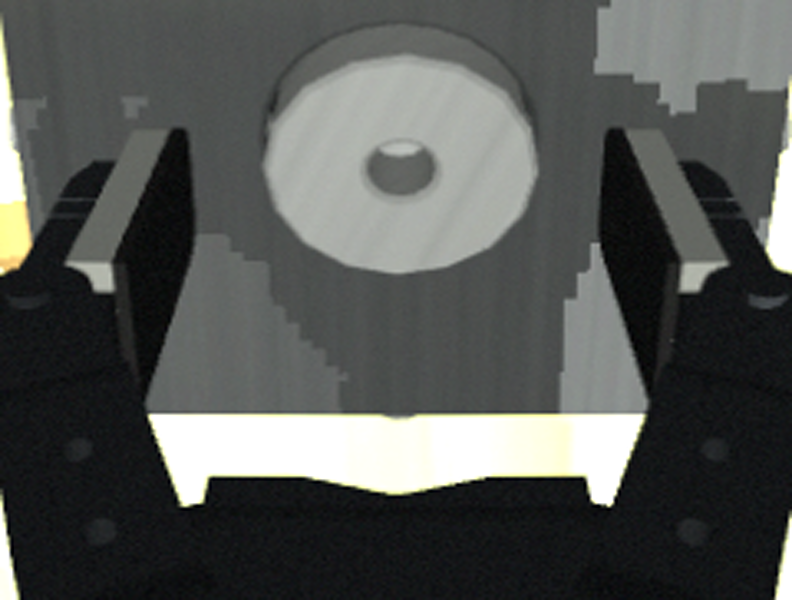

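```bash
python3 -m inch '[[[0,0.5,3],[0,0,0],0.68],[[0,0,3],[0,0,0],0.68],[[0,0,3],[0,0,0],0.68],[[0,0,2],[0,0,0],0.68],[[0,0,0],[0,0,0],0.68]]'
python3 d.py 501 13.8 43 -0.035
python3 -m inch '[[[0,0,2],[0,0,0],0.68],[[0,0,1],[0,0,0],0.68],[[0,0,0],[0,0,0],0.68]]'
python3 d.py 501 13.8 43 -0.035
python3 - <<'E'
from h import *
im=capture("side")[:,:,::-1];cv2.imwrite("pics/s17.png",cv2.resize(im[180:270,295:395],None,fx=8,fy=6.6,interpolation=cv2.INTER_CUBIC))
t=capture("wrist")[:,:,::-1]; cv2.imwrite("pics/w17.png",cv2.resize(np.clip(t.astype(float)*2,0,255).astype(np.uint8)[250:450,200:440],None,fx=3.3,fy=3,interpolation=cv2.INTER_CUBIC))
E
```

```text
t: 17.43
eef_pos: [500.8, 13.8, 48.6]
eef_rot: [-0.0, 0.719, 0.695, -0.0]
force: [-0.9, -0.4, -0.5]
opening: 58.1
t 17.43 pos [500.8  13.8  48.6] th -0.034 shift [0.  0.2 5.6] turn [-0.001 -0.     0.001] F [-0.9 -0.4 -0.5] open 58.1
t: 17.68
eef_pos: [501.2, 13.8, 46.1]
eef_rot: [-0.0, 0.719, 0.695, -0.0]
force: [0.1, 1.0, 0.0]
opening: 58.0
t 17.68 pos [501.2  13.8  46.1] th -0.034 shift [-0.  -0.2  3.1] turn [-0.    -0.     0.001] F [0.1 1.  0. ] open 58.0
```

View pics/s17.png

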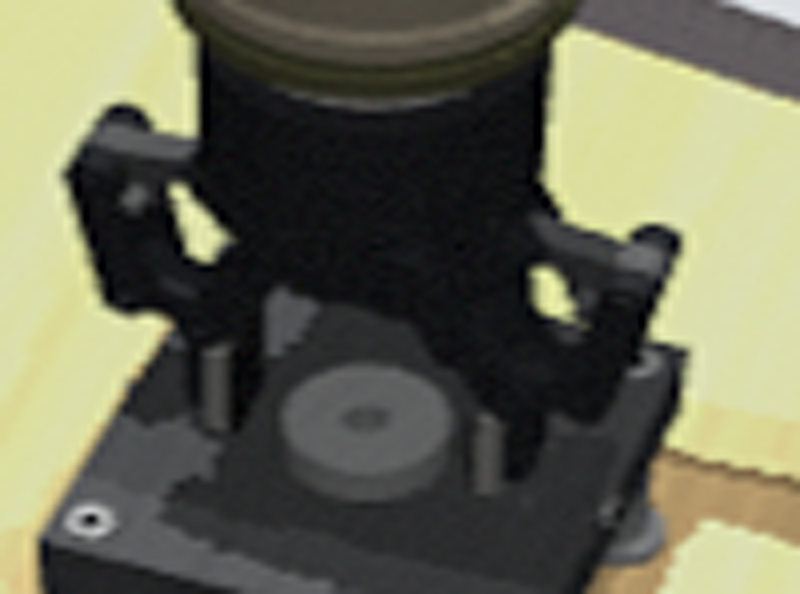

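View pics/w17.png

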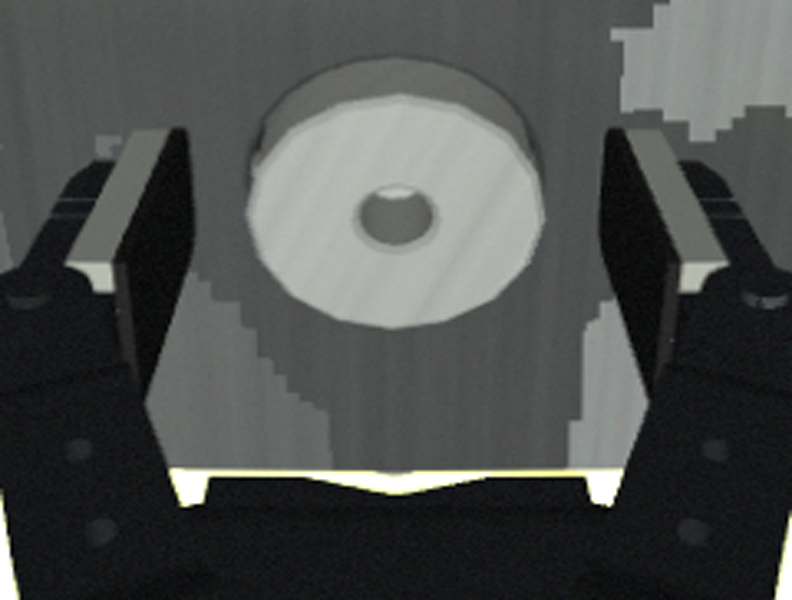

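```bash
python3 -m inch '[[[0,0,1],[0,0,0],0.68],[[0,0,1],[0,0,0],0.68],[[0,0,0],[0,0,0],0.68]]'
python3 -m inch '[[[0,0,1],[0,0,0],0.68],[[0,0,0],[0,0,0],0.68],[[0,0,0],[0,0,0],0.68]]'
python3 -m inch '[[[0,0,1],[0,0,0],0.68],[[0,0,0],[0,0,0],0.68],[[0,0,0],[0,0,0],0.68]]'
python3 d.py 501 13.8 43 -0.035
```

```text
t: 18.03
eef_pos: [501.5, 13.8, 44.6]
eef_rot: [0.0, 0.719, 0.695, 0.0]
force: [0.7, -1.0, 2.2]
opening: 58.2
t: 18.28
eef_pos: [501.6, 13.8, 44.6]
eef_rot: [0.0, 0.719, 0.695, 0.0]
force: [-5.4, 1.0, 11.5]
opening: 57.9
t: 18.53
eef_pos: [501.7, 13.7, 44.5]
eef_rot: [0.0, 0.719, 0.695, 0.0]
force: [-8.9, 0.2, 21.2]
opening: 58.2
t 18.53 pos [501.7  13.7  44.5] th -0.034 shift [ 0.  -0.7  1.5] turn [0.    0.    0.001] F [-8.9  0.2 21.2] open 58.2
```

```bash
python3 -m inch '[[[0,0,-4],[0,0,0],0.68],[[0,0,-2],[0,0,0],0.68],[[0,0,0],[0,0,0],0.68]]'
python3 d.py 501 13.8 43 -0.035
python3 -m inch '[[[0,0,0],[0,0,0],0.55],[[0,0,0],[0,0,0],0.48],[[0,0,0],[0,0,0],0.42],[[0,0,0],[0,0,0],0.42],[[0,0,0],[0,0,0],0.42]]' 40
python3 d.py 501 13.8 43 -0.035
```

```text
t: 18.78
eef_pos: [501.8, 13.8, 48.8]
eef_rot: [0.0, 0.719, 0.695, 0.0]
force: [-0.1, -0.2, 0.4]
opening: 57.9
t 18.78 pos [501.8  13.8  48.8] th -0.034 shift [ 0.  -0.8  5.8] turn [0.001 0.    0.001] F [-0.1 -0.2  0.4] open 57.9
t: 19.2
eef_pos: [501.2, 13.8, 48.1]
eef_rot: [-0.0, 0.719, 0.695, -0.0]
force: [1.3, -0.4, -1.2]
opening: 38.5
t 19.20 pos [501.2  13.8  48.1] th -0.034 shift [ 0.  -0.2  5.1] turn [-0.     0.     0.001] F [ 1.3 -0.4 -1.2] open 38.5
```

```bash
python3 -m inch '[[[0,0,0],[0,0,0],0.3],[[0,0,0],[0,0,0],0.3],[[0,0,0],[0,0,0],0.3]]' 60
python3 d.py 501 13.8 43 -0.035
python3 - <<'E'
from h import *
im=capture("side")[:,:,::-1];cv2.imwrite("pics/s18.png",cv2.resize(im[180:270,295:395],None,fx=8,fy=6.6,interpolation=cv2.INTER_CUBIC))
t=capture("wrist")[:,:,::-1]; cv2.imwrite("pics/w18.png",cv2.resize(np.clip(t.astype(float)*2,0,255).astype(np.uint8)[250:450,200:440],None,fx=3.3,fy=3,interpolation=cv2.INTER_CUBIC))
E
```

```text
t: 19.45
eef_pos: [501.3, 13.7, 48.3]
eef_rot: [-0.0, 0.719, 0.695, -0.0]
force: [0.5, -0.8, -1.4]
opening: 37.9
t 19.45 pos [501.3  13.7  48.3] th -0.034 shift [ 0.1 -0.3  5.3] turn [-0.     0.     0.001] F [ 0.5 -0.8 -1.4] open 37.9
```

View pics/s18.png

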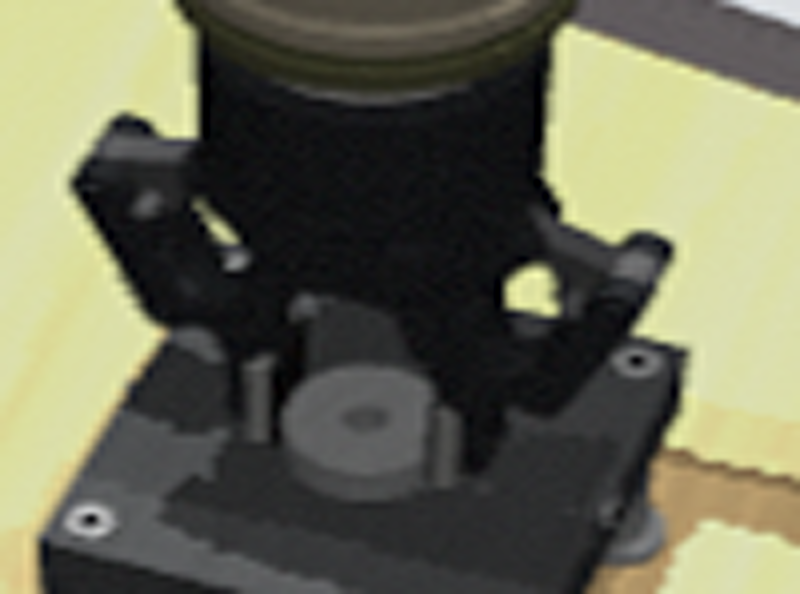

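View pics/w18.png

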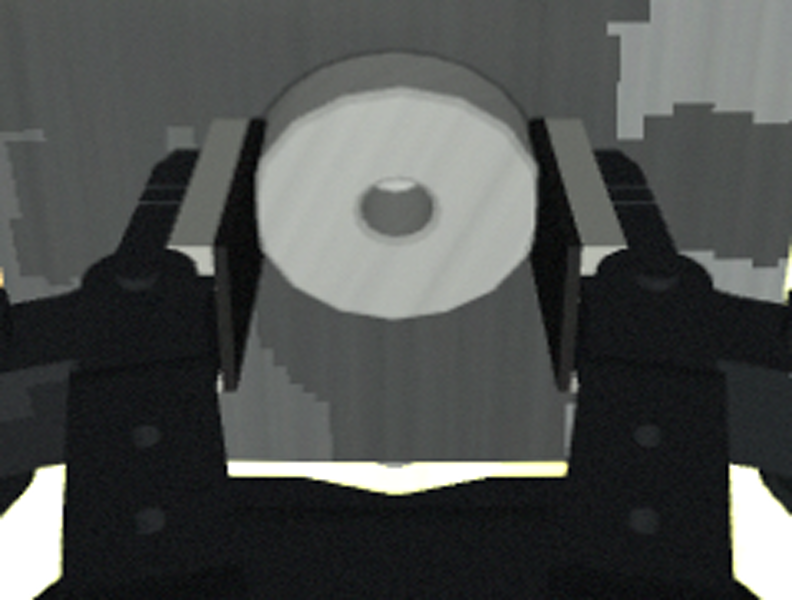

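```bash
python3 -m inch '[[[0,0,-1],[0,0,0],0.2],[[0,0,-2],[0,0,0],0.2],[[0,0,-2],[0,0,0],0.2],[[0,0,0],[0,0,0],0.2]]' 90
python3 d.py 501 13.8 43 -0.035
python3 - <<'E'
from h import *
t=capture("wrist")[:,:,::-1]; cv2.imwrite("pics/w19.png",cv2.resize(np.clip(t.astype(float)*2,0,255).astype(np.uint8)[250:450,200:440],None,fx=3.3,fy=3,interpolation=cv2.INTER_CUBIC))
E
```

```text
t: 19.88
eef_pos: [501.3, 13.7, 53.8]
eef_rot: [0.0, 0.719, 0.695, -0.0]
force: [-0.3, -0.5, -1.6]
opening: 36.4
t 19.88 pos [501.3  13.7  53.8] th -0.034 shift [ 0.1 -0.3 10.8] turn [-0.     0.     0.001] F [-0.3 -0.5 -1.6] open 36.4
```

View pics/w19.png

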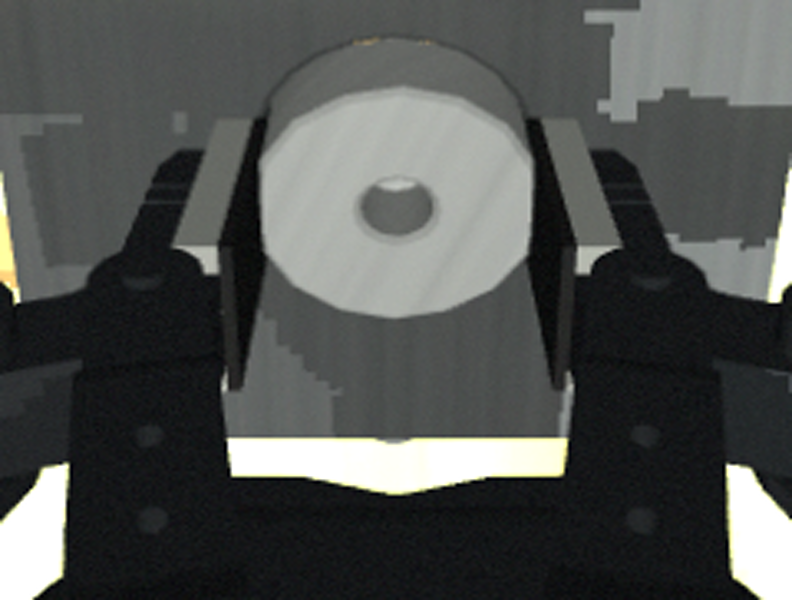

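The boss came up with the gripper. Before carrying it over, I'll cross-check the tray in the side view.

```bash
python3 -m inch '[[[0,0,-5],[0,0,0],0.2],[[0,0,-10],[0,0,0],0.2],[[0,0,-12],[0,0,0],0.2],[[0,0,-12],[0,0,0],0.2],[[0,0,-8],[0,0,0],0.2]]'
python3 d.py 490 -295 100 -0.22
python3 - <<'E'
import cv2
im=cv2.imread("pics/side0.png");cv2.imwrite("pics/s_tray.png",cv2.resize(im[125:205,335:440],None,fx=7,fy=7,interpolation=cv2.INTER_CUBIC))
E
```

```text
t: 20.35
eef_pos: [502.6, 13.8, 103.2]
eef_rot: [0.001, 0.719, 0.695, 0.001]
force: [1.3, 0.7, -2.0]
opening: 36.4
t 20.35 pos [502.6  13.8 103.2] th -0.034 shift [-309.    -2.1    3.2] turn [ 0.003 -0.     0.186] F [ 1.3  0.7 -2. ] open 36.4
```

View pics/s_tray.png

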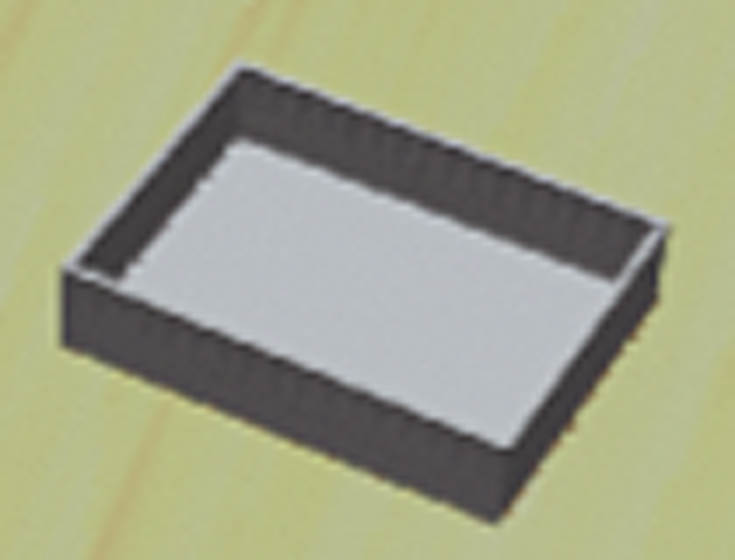

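```bash
python3 - <<'E'
from h import *
np.set_printoptions(precision=1,suppress=True)
s=onz("side",unc([(62,268),(240,62),(669,227),(512,452)],335,125,7),35); print(s[:,:2],s.mean(0))
E
python3 -m inch '[[[-12,0,0],[0,0,0],0.2],[[-22,0,0],[0,0,0],0.2],[[-28,0,0],[0,0,0],0.2],[[-30,0,0],[0,0,0],0.2],[[-30,0,0],[0,0,0],0.2]]'
python3 -m inch '[[[-30,0,0],[0,0,0],0.2],[[-30,0,0],[0,0,0],0.2],[[-30,-1,0],[0,0,0],0.2],[[-30,-1,0],[0,0,0],0.2],[[-26,0,0],[0,0,0],0.2]]'
python3 -m inch '[[[-20,0,0],[0,0,0.04],0.2],[[-11,0,0],[0,0,0.06],0.2],[[-5,0,0],[0,0,0.06],0.2],[[0,0,0],[0,0,0.025],0.2],[[0,0,0],[0,0,0],0.2]]'
python3 d.py 490 -295 100 -0.22
```

```text
[[ 579.2 -257.8]
 [ 553.3 -373.7]
 [ 397.9 -339.4]
 [ 421.7 -223.5]] [ 488.  -298.6   35. ]
t: 20.77
eef_pos: [496.9, -109.8, 100.7]
eef_rot: [0.0, 0.719, 0.695, 0.0]
force: [0.6, 0.1, -2.4]
opening: 36.4
t: 21.18
eef_pos: [489.4, -256.7, 100.6]
eef_rot: [0.0, 0.719, 0.695, -0.0]
force: [0.3, 1.1, -1.5]
opening: 36.6
t: 21.6
eef_pos: [487.4, -291.0, 100.4]
eef_rot: [-0.0, 0.781, 0.625, -0.0]
force: [-0.3, 0.4, -2.8]
opening: 36.6
t 21.60 pos [ 487.4 -291.   100.4] th -0.221 shift [-3.3  3.4  0.4] turn [-0.     0.    -0.001] F [-0.3  0.4 -2.8] open 36.6
```

```bash
python3 -m inch '[[[-5,3,5],[0,0,0],0.2],[[0,0,15],[0,0,0],0.2],[[0,0,22],[0,0,0],0.2],[[0,0,18],[0,0,0],0.2],[[0,0,8],[0,0,0],0.2]]'
python3 -m inch '[[[0,0,0],[0,0,0],0.2],[[0,0,0],[0,0,0],0.2]]'
python3 d.py 490 -296.5 23 -0.22
python3 - <<'E'
from h import *
im=capture("side")[:,:,::-1];cv2.imwrite("pics/s20.png",cv2.resize(im[80:205,310:450],None,fx=5,fy=4.6,interpolation=cv2.INTER_CUBIC))
t=capture("wrist")[:,:,::-1]; cv2.imwrite("pics/w20.png",np.clip(t.astype(float)*1.8,0,255).astype(np.uint8))
E
```

```text
t: 22.02
eef_pos: [488.2, -294.5, 29.2]
eef_rot: [-0.002, 0.78, 0.626, -0.001]
force: [-0.1, -0.5, -2.4]
opening: 36.7
t: 22.18
eef_pos: [489.7, -295.4, 32.3]
eef_rot: [-0.0, 0.78, 0.626, -0.0]
force: [0.7, 0.1, -1.8]
opening: 36.6
t 22.18 pos [ 489.7 -295.4   32.3] th -0.218 shift [-1.   0.5  9.3] turn [-0.001 -0.     0.002] F [ 0.7  0.1 -1.8] open 36.6
```

View pics/s20.png

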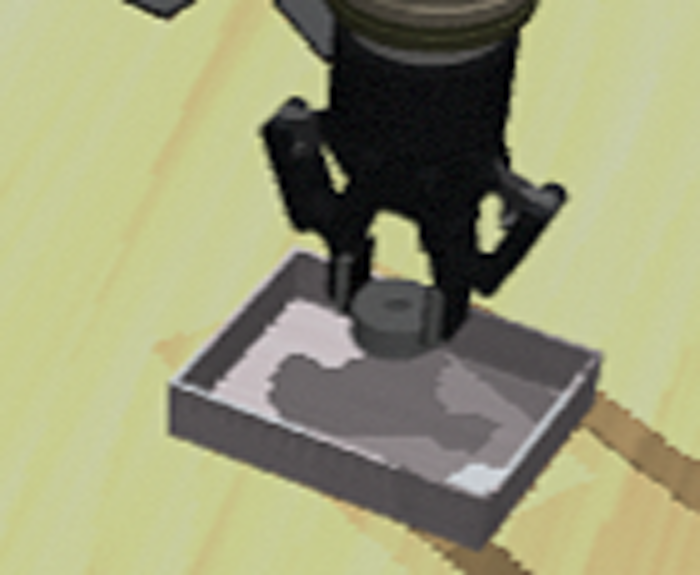

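View pics/w20.png

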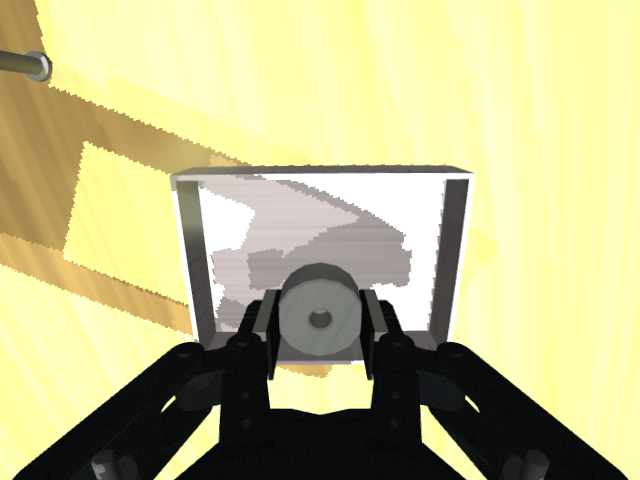

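Run:
```python
from h import *
np.set_printoptions(precision=1,suppress=True)
print("side boss px",unc([(398,303)],0,0,1)/[5,4.6]+[309.6,79.6]," pred",proj("side",[[490,-296.5,79.5],[490,-296.5,59.5]]))
print("side z79",onz("side",[(389.1,145.4)],79.5),"wrist",onz("wrist",[(320,319)],79.5))
print("tray wrist",onz("wrist",[(173,176.5),(472.5,175)],35))
```

```text
side boss px [[389.2 145.5]]  pred [[387.6 145.5]
 [386.9 152.3]]
side z79 [[ 486.9 -297.9   79.5]] wrist [[ 490.5 -295.    79.5]]
tray wrist [[ 428.1 -222.9   35. ]
 [ 580.9 -256.    35. ]]
```

```bash
python3 -m inch '[[[-1,0,8],[0,0,0],0.2],[[0,0,12],[0,0,0],0.2],[[0,0,12],[0,0,0],0.2],[[0,0,7],[0,0,0],0.2],[[0,0,3],[0,0,0],0.2]]'
python3 -m inch '[[[0,0,0],[0,0,0],0.2],[[0,0,0],[0,0,0],0.2]]'
python3 d.py 490 -296.5 -24 -0.22
python3 -m inch '[[[0,0,2],[0,0,0],0.2],[[0,0,2],[0,0,0],0.2],[[0,0,0],[0,0,0],0.2]]'
python3 d.py 490 -296.5 -24 -0.22
python3 -m inch '[[[0,0,1],[0,0,0],0.2],[[0,0,1],[0,0,0],0.2],[[0,0,0],[0,0,0],0.2]]'
python3 d.py 490 -296.5 -24 -0.22
```

```text
t: 22.7
eef_pos: [488.1, -295.2, -12.3]
eef_rot: [-0.002, 0.78, 0.626, -0.001]
force: [-0.4, 0.1, -2.1]
opening: 36.4
t: 22.87
eef_pos: [489.4, -296.2, -10.0]
eef_rot: [-0.0, 0.78, 0.626, -0.0]
force: [0.0, -0.5, -1.4]
opening: 36.5
t 22.87 pos [ 489.4 -296.2  -10. ] th -0.219 shift [-0.1  0.6 14. ] turn [-0.001 -0.     0.001] F [ 0.  -0.5 -1.4] open 36.5
t: 23.12
eef_pos: [489.8, -296.5, -13.6]
eef_rot: [0.0, 0.78, 0.626, 0.0]
force: [0.5, 0.1, -2.2]
opening: 36.3
t 23.12 pos [ 489.8 -296.5  -13.6] th -0.219 shift [ 0.   0.2 10.4] turn [0.    0.    0.001] F [ 0.5  0.1 -2.2] open 36.3
t: 23.37
eef_pos: [489.7, -296.4, -15.7]
eef_rot: [-0.0, 0.78, 0.626, -0.0]
force: [0.4, 0.1, -1.6]
opening: 36.1
t 23.37 pos [ 489.7 -296.4  -15.7] th -0.219 shift [-0.   0.4  8.3] turn [-0.     0.     0.001] F [ 0.4  0.1 -1.6] open 36.1
```

```bash
python3 -m inch '[[[0,0,1.5],[0,0,0],0.2],[[0,0,1.5],[0,0,0],0.2],[[0,0,0],[0,0,0],0.2]]'
python3 -m inch '[[[0,0,1],[0,0,0],0.2],[[0,0,1],[0,0,0],0.2],[[0,0,0],[0,0,0],0.2]]'
python3 d.py 490 -296.5 -24 -0.22
python3 -m inch '[[[0,0,1],[0,0,0],0.2],[[0,0,0],[0,0,0],0.2],[[0,0,0],[0,0,0],0.2]]'
python3 d.py 490 -296.5 -24 -0.22
```

```text
t: 23.62
eef_pos: [489.5, -296.3, -19.0]
eef_rot: [-0.0, 0.78, 0.626, -0.0]
force: [0.6, 0.4, -2.6]
opening: 36.5
t: 23.87
eef_pos: [489.5, -296.3, -20.9]
eef_rot: [-0.0, 0.78, 0.626, -0.0]
force: [0.4, -0.4, -2.9]
opening: 36.2
t 23.87 pos [ 489.5 -296.3  -20.9] th -0.219 shift [-0.1  0.5  3.1] turn [-0.    -0.     0.001] F [ 0.4 -0.4 -2.9] open 36.2
t: 24.12
eef_pos: [489.7, -296.4, -21.6]
eef_rot: [-0.0, 0.78, 0.626, -0.0]
force: [0.4, 0.0, -2.2]
opening: 36.4
t 24.12 pos [ 489.7 -296.4  -21.6] th -0.219 shift [0.  0.3 2.4] turn [-0.    -0.     0.001] F [ 0.4  0.  -2.2] open 36.4
```

```bash
python3 -m inch '[[[0,0,1],[0,0,0],0.2],[[0,0,0],[0,0,0],0.2],[[0,0,0],[0,0,0],0.2]]'
python3 -m inch '[[[0,0,1],[0,0,0],0.2],[[0,0,0],[0,0,0],0.2],[[0,0,0],[0,0,0],0.2]]'
python3 -m inch '[[[0,0,0.7],[0,0,0],0.2],[[0,0,0],[0,0,0],0.2],[[0,0,0],[0,0,0],0.2]]'
python3 d.py 490 -296.5 -24 -0.22
```

```text
t: 24.37
eef_pos: [489.6, -296.4, -22.7]
eef_rot: [-0.0, 0.78, 0.626, -0.0]
force: [1.3, -0.1, -1.9]
opening: 36.4
t: 24.62
eef_pos: [489.8, -296.5, -23.6]
eef_rot: [0.0, 0.78, 0.626, 0.0]
force: [-0.7, 0.1, -1.5]
opening: 36.3
t: 24.87
eef_pos: [489.8, -296.5, -23.7]
eef_rot: [0.0, 0.78, 0.626, -0.0]
force: [-3.3, 2.9, 5.6]
opening: 36.6
t 24.87 pos [ 489.8 -296.5  -23.7] th -0.219 shift [0.  0.2 0.3] turn [0.    0.    0.001] F [-3.3  2.9  5.6] open 36.6
```

The boss is on the tray floor (contact at the predicted height). Release.

```bash
python3 -m inch '[[[0,0,0],[0,0,0],0.45],[[0,0,0],[0,0,0],0.5],[[0,0,0],[0,0,0],0.58],[[0,0,0],[0,0,0],0.65],[[0,0,0],[0,0,0],0.65]]' 20
python3 d.py 490 -296.5 -24 -0.22
python3 -m inch '[[[0,0,-6],[0,0,0],0.65],[[0,0,-15],[0,0,0],0.65],[[0,0,-30],[0,0,0],0.65],[[0,0,-35],[0,0,0],0.65],[[0,0,-35],[0,0,0],0.65]]'
python3 -m inch '[[[0,0,-30],[0,0,0],0.65],[[0,0,-15],[0,0,0],0.65],[[0,0,0],[0,0,0],0.65],[[0,0,0],[0,0,0],0.65],[[0,0,0],[0,0,0],0.65]]'
python3 d.py 490 -296.5 140 -0.22
python3 - <<'E'
from h import *
cv2.imwrite("pics/s21.png",capture("side")[:,:,::-1])
t=capture("wrist")[:,:,::-1]; cv2.imwrite("pics/w21.png",np.clip(t.astype(float)*1.8,0,255).astype(np.uint8))
E
```

```text
t: 25.28
eef_pos: [489.8, -296.5, -24.3]
eef_rot: [0.0, 0.78, 0.626, 0.0]
force: [-0.0, 0.2, 0.4]
opening: 55.6
t 25.28 pos [ 489.8 -296.5  -24.3] th -0.219 shift [ 0.1  0.2 -0.3] turn [0.    0.    0.001] F [-0.   0.2  0.4] open 55.6
t: 25.7
eef_pos: [489.0, -295.9, 97.7]
eef_rot: [-0.001, 0.78, 0.626, -0.0]
force: [0.4, 0.0, 0.5]
opening: 55.7
t: 26.12
eef_pos: [489.2, -296.0, 140.8]
eef_rot: [-0.001, 0.78, 0.626, -0.0]
force: [-0.4, 0.2, -0.7]
opening: 55.6
t 26.12 pos [ 489.2 -296.   140.8] th -0.219 shift [-0.3  0.9  0.8] turn [-0.001 -0.     0.001] F [-0.4  0.2 -0.7] open 55.6
```

View pics/s21.png

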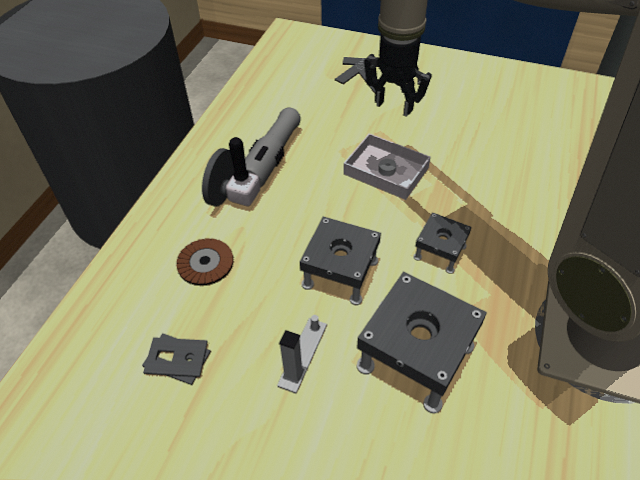

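View pics/w21.png

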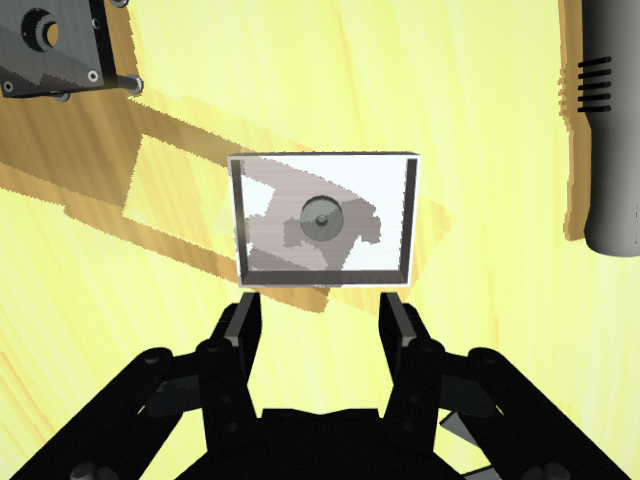

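The side view shows the boss flat near the tray centre (387,167), the poker standing at (290,360) and the bystanders where they were. One numeric check comes before handing in.

Run:
```python
from h import *
np.set_printoptions(precision=1,suppress=True)
b=onz("wrist",[(321.5,217)],23)[0]; b2=onz("side",[(387.5,166.5)],23)[0]
for q in (b,b2):
    d=q[:2]-[490,-296.6]; a=-.216; print("boss",q,"in tray",d@[np.cos(a),np.sin(a)],d@[-np.sin(a),np.cos(a)])
print("poker pin",onz("side",[(314.5,320)],40),"handle",onz("side",[(290,339.5)],128))
m=capture("top")[:,:,::-1]; t0=cv2.imread("pics/top0.png")
df=np.abs(m.astype(int)-t0).max(2)
for n,(x0,y0,x1,y1) in dict(grinder=(335,90,505,155),disc=(252,110,312,170),brackets=(158,132,210,195)).items(): print(n,(df[y0:y1,x0:x1]>40).mean())
s=manip.read_state(); print(s["t"],s["force"])
print(manip.job_done())
```

```text
boss [ 490.2 -292.    23. ] in tray -0.8047949282721057 4.549081436970769
boss [ 484.2 -290.6   23. ] in tray -6.977427757196013 4.578669091257662
poker pin [[500.5 153.9  40. ]] handle [[505.1 249.9 128. ]]
grinder 0.0
disc 0.0
brackets 0.0
26.2667 [ 0.5  0.1 -0.4]
the job is handed in; nothing more can be done
None
```

The job is done and handed in at t = 26.3 s, with no verdict reported. I poked the boss about 12 mm up from under the nest with the poker. I then stood the poker back on its foot and let it go, lifted the boss out and set it down flat in the tray.

**Last checks:**
- **Boss:** it lies flat on the tray floor, within 7 mm of the tray centre in x and 5 mm in y. The side and wrist views differ by about 6 mm, but both are well inside the limits.
- **Poker:** it stands upright, with its pin about 140 mm and its handle about 236 mm from the nest centre.
- **Bystanders:** the grinder, disc and brackets look unchanged in the top view.
- **Robot:** the gripper is clear and the wrist force reads about zero.

**What disagreed:**
- **Fingertips:** they measured about 36–43 mm higher than the reported TCP position implied, seen in the pictures and confirmed by touching the plate. The poker was therefore held only near the top of its handle, but it held. I gripped and placed the boss by touch instead.
- **Boss height:** picture estimates of how far the boss stood proud ranged from about 9 to 13 mm. The height at which it touched the tray floor fits 12–13 mm.

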